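Shut down and clear the finished drying bay

ROBOT

A 6-joint arm with a two-finger parallel gripper is mounted at the origin on the work surface. World frame = base frame: x ahead of the robot, y to its left, z up, the work surface at z = 0. Lengths are in m, angles in degrees, forces in N, time in s.
With the tool pointing down it reaches from about 0.35 to 0.875 m from the base axis. Payload 4.2 kg.
Tool frame: the origin (TCP) lies at the very end of the fingers, on their centre line; the grasp point (between the pads) lies r.pinch_z behind it (r.pinch_z is the distance from the TCP to the grasp point, in m); y points along the fingers, z is the direction in which the jaws open and shut, and the axes are right-handed (so a half turn about y gives the same grasp; the last joint's range is limited). The gripper opens to 87 mm and grips with 3 to 60 N. Pads are 19 mm wide; open, the fingers measure 117 mm over their backs; the gripper's body (75 mm by 190 mm) begins 51 mm behind the grasp point.
Start: joints at [79.045, 22.042, 0.453, 0, -68.411, -14.817], TCP at [0.272, 0.563, 0.223] pointing down, gripper open.
Joint ranges: [-179.83, 179.83], [-69.29, 118.12], [-61.27, 80.66], [-181.25, 117.63], [-171.15, -9.14], [-177.46, 177.46]. Speed limits (degrees/s): [159.86, 159.86, 180, 180, 180, 180].

INTERFACE

Orientations are given as a 3x3 rotation matrix whose columns are the frame's x, y, z axes.
In Python, from station import sense, capture, camera_params, r gives the robot as it stands.
- The arm moves only by the tool move_arm, never from a script. Its argument "increments" is text: rows parted by semicolons, each of 7 numbers parted by spaces: the closure, from -1 (fully open) to 1 (shut), so that 0 is half open, then the shift along the tool's x, y, z in m, then the turn, a rotation vector about the tool's x, y, z in rad. In form: hand x y z wx wy wz; .... A call has 1 to 8 rows; each row is the pose to reach, as a shift and turn from the pose commanded when the call began, along the tool's axes at that moment; what a row does not reach only later rows make up. A row lasts 1/10 s, in which the tool goes at most 50 mm and 8.59 degrees, less where a joint would pass 70% of its speed; a pose out of reach is approached as far as the arm can. A call with a gripper value outside its range is refused whole. The fingers move at their own pace and stop on an object; the grip force is fixed at half the most. Time passes only in rows, so rows that repeat a pose let the fingers close. It gives the time, the measured TCP pose, the force and the opening at its end, in the units of the state.
- sense(): the state, without advancing time (a new reading comes with each control period).
- capture(name): name is "side" or "top" or "wrist"; returns (picture, depth): 420x560x3 uint8, red, green, blue; 420x560 float32, m along the optical axis (not along the pixel's ray), 0 where there is no reading.
- camera_params(name): a dict with "fx", "fy", "cx", "cy" (pixels), "xyz" and "orientation" of the camera in the world. Camera axes: x right, y down, z forward; pixel columns grow to the right and rows downward; lengths in m; the calibration is good to about 2 mm. The wrist camera is an equidistant fisheye: a pixel r from the principal point sees the ray r / f radians off the axis. A picture is of the moment at which its call begins: read the wrist's pose just before it. camera_params takes no time and is no camera call; for the wrist camera it gives the pose at the moment of the call.
- r.finish_job(): hands the job in, once; it reports no verdict.
The state is a dict: "time_s": time; "joints": joint angles; "joint_velocities": joint speeds; "effort": joint torques, N m; "tcp_pos": TCP position; "ee_rot": TCP orientation; "wrist_force": force on the tool from outside, world axes, zero at the start; "moment": the same for the moment, N m; "gripper_width": opening from 0.0 (shut) to 1.0 (fully open).
Only numpy, scipy, OpenCV 4.12 (cv2) and the standard library are available. Lean on these libraries where they do the work, as an engineer would, in place of code of your own. Each camera call takes 0.05 s, during which the arm holds its last target.

TASK

The open bay of the drying unit on the laundry counter is finished; the bay with its cover on is still working, so leave that cover and its two dials alone. First, while the things are still in the open bay, switch that bay off by turning both its own dials (timer and heat) fully anticlockwise to their stops; then move every bottle and brush from it into the shallow tray, none on top of another; and last set the loose cover on the emptied bay, fully home. Do not disturb the other things on the counter.

Things in the scene. Friction and masses are not known exactly. Their poses are not given: they have to be found in the camera images.
- dryer: white drying unit fixed on the counter, origin on the counter; x (away from the robot) from -160 to 155 mm, y from -195 to 195 mm. Rim and control deck (the strip on the robot side, x below -75 mm) are 44 mm high. Two bays side by side, each 215 mm (x) by 170 mm (y), 30 mm apart, floors 28 mm above the counter.
- bay0 (a point): centre of the bay on the unit's +y side, at rim height (44 mm); axes as the drying unit.
- bay1 (a point): the same for the bay on the unit's -y side.
- timer0 (a joint): joint of the timer dial of bay 0: 0 = fully anticlockwise seen from above, against its end stop (off); grows as it is turned clockwise, to 2.6 rad. Stays where it is left, friction about 0.04 N m.
- heat0 (a joint): joint of the heat dial of bay 0: 0 = fully anticlockwise seen from above, against its end stop (off); grows as it is turned clockwise, to 2.6 rad. Stays where it is left, friction about 0.04 N m.
- timer1 (a joint): joint of the timer dial of bay 1: 0 = fully anticlockwise seen from above, against its end stop (off); grows as it is turned clockwise, to 2.6 rad. Stays where it is left, friction about 0.04 N m.
- heat1 (a joint): joint of the heat dial of bay 1: 0 = fully anticlockwise seen from above, against its end stop (off); grows as it is turned clockwise, to 2.6 rad. Stays where it is left, friction about 0.04 N m.
- timer0_grip (a point): on the vertical axis of the timer dial of bay 0 (on the robot side of the bay, 45 mm to the +y side of its middle), at grip height: 81 mm above the counter. Black knob, upright bar grip 38 mm long, 14 mm thick, 12 to 44 mm above the deck, on a grey base 64 mm across. The point's x axis lies along the bar; at joint 0 it is the drying unit's x and the white pointer faces the robot.
- heat0_grip (a point): on the vertical axis of the heat dial of bay 0 (on the robot side of the bay, 45 mm to the -y side of its middle), at grip height: 81 mm above the counter. Black knob, upright bar grip 38 mm long, 14 mm thick, 12 to 44 mm above the deck, on a grey base 64 mm across. The point's x axis lies along the bar; at joint 0 it is the drying unit's x and the white pointer faces the robot.
- timer1_grip (a point): on the vertical axis of the timer dial of bay 1 (on the robot side of the bay, 45 mm to the +y side of its middle), at grip height: 81 mm above the counter. Black knob, upright bar grip 38 mm long, 14 mm thick, 12 to 44 mm above the deck, on a grey base 64 mm across. The point's x axis lies along the bar; at joint 0 it is the drying unit's x and the white pointer faces the robot.
- heat1_grip (a point): on the vertical axis of the heat dial of bay 1 (on the robot side of the bay, 45 mm to the -y side of its middle), at grip height: 81 mm above the counter. Black knob, upright bar grip 38 mm long, 14 mm thick, 12 to 44 mm above the deck, on a grey base 64 mm across. The point's x axis lies along the bar; at joint 0 it is the drying unit's x and the white pointer faces the robot.
- rack: flat steel slatted rack 200 x 156 x 3 mm, fixed on the floor of the open bay, in which the dry things stand: it shows which bay is open. Origin at the centre of its underside; its top is 31 mm above the counter.
- cover: white cover plate 225 (its x) x 188 x 6 mm; a step of 201 x 156 x 8 mm below it drops into a bay with 7 mm play. Origin: centre of the step's underside, z up. Grey handle bar along x on top: 90 x 18 mm, 30 to 46 mm above the origin; 300 g. Seated, its origin is 36 mm above the counter; fits either way round. Lies loose on the counter beside the unit (origin at z = 0).
- other_cover: white cover plate 225 (its x) x 188 x 6 mm; a step of 201 x 156 x 8 mm below it drops into a bay with 7 mm play. Origin: centre of the step's underside, z up. Grey handle bar along x on top: 90 x 18 mm, 30 to 46 mm above the origin; 450 g. Seated, its origin is 36 mm above the counter; fits either way round. Seated on the working bay; stays there.
- tray: shallow grey tray fixed on the counter beside the drying unit, 210 mm (its x) x 180 mm (y), 25 mm high, walls and floor 5 mm; origin at the centre of its underside.
- bottle1: square white refill bottle, 50 x 50 mm and 90 mm tall in all: body 78 mm, then a round grey cap of 34 mm diameter and 12 mm height; 120 g. Origin at its middle (45 mm above its foot), z towards the cap. May be absent.
- bottle2: square white refill bottle, 50 x 50 mm and 90 mm tall in all: body 78 mm, then a round grey cap of 34 mm diameter and 12 mm height; 120 g. Origin at its middle (45 mm above its foot), z towards the cap. May be absent.
- brush1: scrubbing brush: wooden block over stiff bristles, 85 mm (its x) by 42 mm (y), 50 mm high, solid to handle; 110 g. Origin at its middle (25 mm above the bristle ends), z towards the wood. May be absent.
- brush2: scrubbing brush: wooden block over stiff bristles, 85 mm (its x) by 42 mm (y), 50 mm high, solid to handle; 110 g. Origin at its middle (25 mm above the bristle ends), z towards the wood. May be absent.
- detergent: bystander: round detergent bottle, 76 mm across, 200 mm tall, at the back of the counter. Origin under its centre.
- soap_dish: bystander: white bowl 80 mm across, 35 mm high, at the back of the counter. Origin under its centre.
- powder_box: bystander: cardboard box 70 x 120 mm, 150 mm tall, at the back of the counter. Origin under its centre.
Things that resemble listed ones, but are neither listed nor needed, are in the scene too. What is shaped like the brush2 but purple or yellow is not meant. Leave any blue look-alike of the bottle2 alone.

How it is judged (in metres and radians):
On the way, in this order (a step that is already met when the one before it is completed fails the run):
1. the open bay's two dials are turned off while all its things are still in the bay (((horizontal distance between rack and bay0 below 0.06 m and value of joint each of timer0, heat0 below 0.1 rad) or (horizontal distance between rack and bay1 below 0.06 m and value of joint each of timer1, heat1 below 0.1 rad)) and horizontal distance between each of bottle1, bottle2, brush1, brush2 and rack below 0.14 m), for 0.2 s.
2. every bottle and brush lies or stands in the tray, dials still off (((horizontal distance between rack and bay0 below 0.06 m and value of joint each of timer0, heat0 below 0.1 rad) or (horizontal distance between rack and bay1 below 0.06 m and value of joint each of timer1, heat1 below 0.1 rad)) and x of bottle1 in the frame of tray between -0.1 and 0.1 m and y of bottle1 in the frame of tray between -0.085 and 0.085 m and z of each of bottle1, bottle2, brush1, brush2 in the frame of tray below 0.065 m and x of bottle2 in the frame of tray between -0.1 and 0.1 m and y of bottle2 in the frame of tray between -0.085 and 0.085 m and x of brush1 in the frame of tray between -0.1 and 0.1 m and y of brush1 in the frame of tray between -0.085 and 0.085 m and x of brush2 in the frame of tray between -0.1 and 0.1 m and y of brush2 in the frame of tray between -0.085 and 0.085 m and linear speed of each of bottle1, bottle2, brush1, brush2 below 0.03 m/s), for 0.2 s.
3. the loose cover is seated on the emptied bay (((horizontal distance between rack and bay0 below 0.06 m and value of joint each of timer0, heat0 below 0.1 rad) or (horizontal distance between rack and bay1 below 0.06 m and value of joint each of timer1, heat1 below 0.1 rad)) and ((horizontal distance between rack and bay0 below 0.06 m and horizontal distance between cover and bay0 below 0.014 m) or (horizontal distance between rack and bay1 below 0.06 m and horizontal distance between cover and bay1 below 0.014 m)) and z of cover in the frame of dryer below 0.0395 m and angle between cover's own z axis and vertical below 0.03 rad), for 0.2 s.
At the end, for the whole second after the job is handed in: The open bay's dial is within 0.1 rad of off; the middle of every bottle and brush is inside the tray's walls and below 65 mm (none stacked); the loose cover is seated on that bay: centred within 14 mm, level within 0.03 rad, under 3.5 mm from fully home (all of step 3 and x of bottle1 in the frame of tray between -0.1 and 0.1 m and y of bottle1 in the frame of tray between -0.085 and 0.085 m and z of each of bottle1, bottle2, brush1, brush2 in the frame of tray below 0.065 m and x of bottle2 in the frame of tray between -0.1 and 0.1 m and y of bottle2 in the frame of tray between -0.085 and 0.085 m and x of brush1 in the frame of tray between -0.1 and 0.1 m and y of brush1 in the frame of tray between -0.085 and 0.085 m and x of brush2 in the frame of tray between -0.1 and 0.1 m and y of brush2 in the frame of tray between -0.085 and 0.085 m); the robot touches nothing.
It fails at once if a dial of the covered bay is turned (below 1.05 or above 2.5 rad; it starts between 1.3 and 2.3) ((horizontal distance between rack and bay0 above 0.06 m and (value of joint timer0 below 1.05 rad or value of joint timer0 above 2.5 rad)) or (horizontal distance between rack and bay0 above 0.06 m and (value of joint heat0 below 1.05 rad or value of joint heat0 above 2.5 rad)) or (horizontal distance between rack and bay1 above 0.06 m and (value of joint timer1 below 1.05 rad or value of joint timer1 above 2.5 rad)) or (horizontal distance between rack and bay1 above 0.06 m and (value of joint heat1 below 1.05 rad or value of joint heat1 above 2.5 rad))).
It fails at once if the seated other cover is moved by more than 20 mm (distance of other_cover from where it was at the start of the episode above 0.02 m).
It fails at once if a bystander is moved by more than 40 mm or tipped (distance of any of detergent, soap_dish, powder_box from where it was at the start of the episode above 0.04 m or angle between any of detergent, soap_dish, powder_box's own z axis and vertical above 0.5 rad).
Of bottle1, bottle2, brush1, brush2 only 2 to 4 are there at a start; the rules pass over those that are not, and their reading is None.
At some moment in a run one of bottle1, bottle2, brush1, brush2, cover may be knocked a few centimetres aside while the robot is not near it.
Once in a run the grip may slacken for a moment while it holds something.
It also fails if it takes over 208 s, if anything falls off the work surface, if the arm or the gripper's body presses on something with over 40 N, if the wrist force passes 120 N, or if a joint passes its speed limit or range.

## Working session

There is one attempt and no reset: what is moved stays moved. The work goes in short steps, Python scripts to look and compute and a tool call to move; the robot and the scene stay as the last step left them, time stands still between calls to the robot, and variables do not carry over. Pictures are saved under pics/ and viewed, and the job is handed in when it is done.

Besides the shell and the picture viewer there is one more tool, called as name(argument=value, ...) on one line, values as JSON. move_arm: Moves the arm, as the interface text tells. Its arguments: {"type":"object","properties":{"increments":{"type":"string"}},"required":["increments"]}

```bash
ls -la; mkdir -p pics; python3 - <<'E'
from station import sense, capture, camera_params, r
import cv2, numpy as np
s=sense(); print(s); print(r.pinch_z)
for n in ("top","side","wrist"):
    p=camera_params(n); print(n,p)
    im,d=capture(n)
    cv2.imwrite(f"pics/{n}0.png",im[:,:,::-1]); np.save(f"pics/{n}0.npy",d); print(d.min(),d.max())
E
```

```text
total 12
drwxr-xr-x  3 agent agent 4096 Dec  7 02:10 .
drwxr-xr-x 23 root  root  4096 Dec  7 02:10 ..
drwxr-xr-x  2 agent agent 4096 Dec  7 02:10 pics
{'time_s': 0.0, 'joints': array([ 7.90450239e+01,  2.20907216e+01,  3.79987267e-01, -2.92616536e-02,
       -6.84110161e+01, -1.48169394e+01]), 'joint_velocities': array([ 0.03011747, -0.00747642,  0.08645209, -0.11857443, -0.10302272,
       -0.03334461]), 'effort': array([-1.31746994e-03, -3.90673077e+01,  1.87405872e+01,  4.21999231e+00,
        1.09845304e-02, -1.92192224e-04]), 'tcp_pos': array([0.27145965, 0.56230121, 0.22146073]), 'ee_rot': array([[-9.00450098e-01, -8.70041158e-04, -4.34958463e-01],
       [ 4.34959325e-01, -1.99593139e-03, -9.00447890e-01],
       [-8.47205274e-05, -9.99997630e-01,  2.17566913e-03]]), 'wrist_force': array([-0.10197476, -0.28691355, -0.13372041]), 'moment': array([-0.05577247, -0.00680318,  0.00875052]), 'gripper_width': 0.9978170097396286}
0.0187
top {'fx': 436.3167623269212, 'fy': 436.3167623269212, 'cx': 276.38304183406655, 'cy': 204.82568594951996, 'xyz': array([ 0.37915734, -0.00484227,  1.
[... 161 characters left out ...]
8279865]])}
0.0 2.0722578
side {'fx': 451.21543120685567, 'fy': 451.21543120685567, 'cx': 283.87228153732275, 'cy': 199.27500949141313, 'xyz': array([ 0.25927181, -0.9737789 ,  0.70040548]), 'orientation': array([[ 0.95404468, -0.1649383 ,  0.25018812],
       [-0.29933166, -0.48520033,  0.8215724 ],
       [-0.0141174 , -0.858706  , -0.51227405]])}
0.0 3.6272411
wrist {'fx': 325.19226210127806, 'fy': 325.19226210127806, 'cx': 278.51946258136724, 'cy': 208.811859487369, 'xyz': array([0.3340843 , 0.53402303, 0.38350512]), 'orientation': array([[-0.43632068, -0.86959461, -0.23114819],
       [-0.8997876 ,  0.42240596,  0.10934107],
       [ 0.00255597,  0.25569205, -0.9667549 ]])}
0.0 1.230053
```

View pics/top0.png

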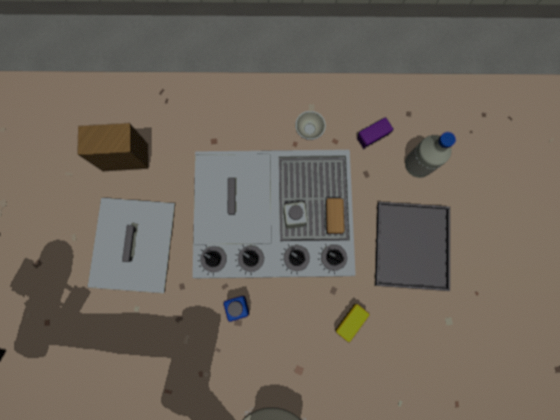

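View pics/side0.png

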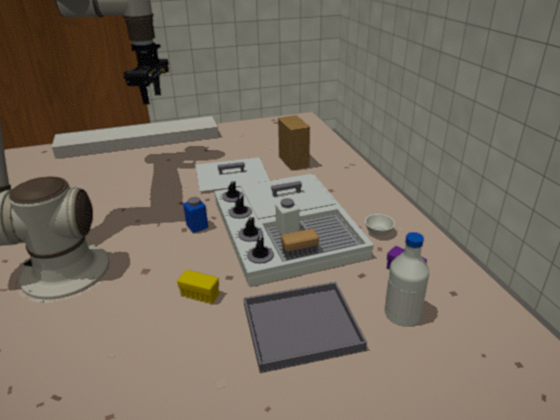

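View pics/wrist0.png

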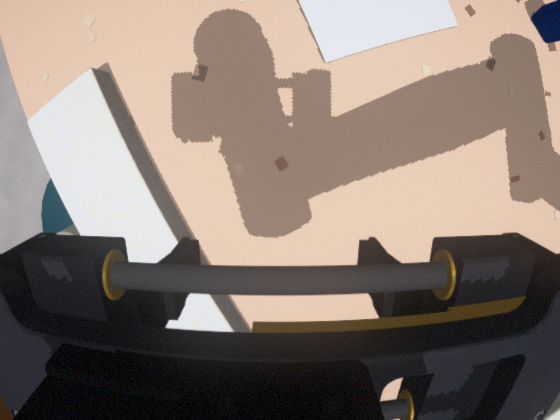

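The top picture shows the open bay (slatted rack, about (315,198)) on the unit's -y side, so it is bay1. In it are a white bottle at (296,213) and an orange brush at (335,215). The covered bay0 is at (232,198), its dials at (213,259) and (250,258). The open bay's dials are timer1 (296,258) and heat1 (334,258). The loose cover is at (132,244) and the tray at (413,246).

What could be mistaken for the targets:
- Blue bottle at (235,308): leave.
- Yellow brush at (352,323): leave.
- Purple brush at (375,132): leave.
- Seated cover at (232,198): leave. The loose one is at (132,244).
- Dials at (213,259) and (250,258): bay0's, leave.

Next is a close crop.

```bash
cat > h.py <<'E'
import numpy as np, cv2
from station import sense, capture, camera_params, r
def cloud(n,d,p=None):
    p=p or camera_params(n)
    v,u=np.mgrid[0:d.shape[0],0:d.shape[1]].astype(float)
    if n=="wrist":
        a=(u-p['cx'])/p['fx'];b=(v-p['cy'])/p['fy'];t=np.hypot(a,b)
        k=np.where(t>1e-6,np.tan(np.minimum(t,1.5))/np.maximum(t,1e-6),1)
        X=a*k*d;Y=b*k*d
    else:
        X=(u-p['cx'])/p['fx']*d;Y=(v-p['cy'])/p['fy']*d
    P=np.stack([X,Y,d],-1)@np.array(p['orientation']).T+p['xyz']
    P[d==0]=np.nan
    return P
def shot(n,name):
    p=camera_params(n); im,d=capture(n)
    cv2.imwrite(f"pics/{name}.png",im[:,:,::-1]); np.savez(f"pics/{name}.npz",im=im,d=d,P=cloud(n,d,p))
    return im,d,cloud(n,d,p)
E
python3 - <<'E'
import cv2,numpy as np
im=cv2.imread('pics/top0.png')
c=im[140:285,185:360]; cv2.imwrite('pics/c1.png',cv2.resize(c,None,fx=4.5,fy=4,interpolation=cv2.INTER_CUBIC))
from h import *
d=np.load('pics/top0.npy'); P=cloud("top",d)
np.save('pics/topP.npy',P)
for nm,(u,v) in dict(bottlecap=(296,212),brush=(335,213),rack=(320,180),rim=(275,200),ocov=(210,180),deck=(273,240),loose=(150,220),traycentre=(413,246),counter=(260,350),t1=(296,258),h1=(334,258),blue=(235,308),h0=(250,258),t0=(213,259),handle=(129,243)).items():
    print(nm,np.round(P[v,u],4))
E
```

```text
bottlecap [ 0.5468 -0.0548  0.1226]
brush [ 0.5518 -0.1495  0.0819]
rack [ 0.6447 -0.1205  0.0314]
rim [ 0.5898 -0.007   0.0461]
ocov [0.6387 0.1543 0.0506]
deck [ 0.4905 -0.0025  0.0485]
loose [0.5431 0.307  0.0159]
traycentre [ 0.4813 -0.3553  0.0051]
counter [0.2293 0.0277 0.0046]
t1 [ 0.4445 -0.0558  0.0928]
h1 [ 0.4454 -0.1446  0.0839]
blue [0.3318 0.0824 0.0921]
h0 [0.4444 0.0504 0.0881]
t0 [0.4417 0.1357 0.0891]
handle [0.4819 0.3451 0.0485]
```

View pics/c1.png

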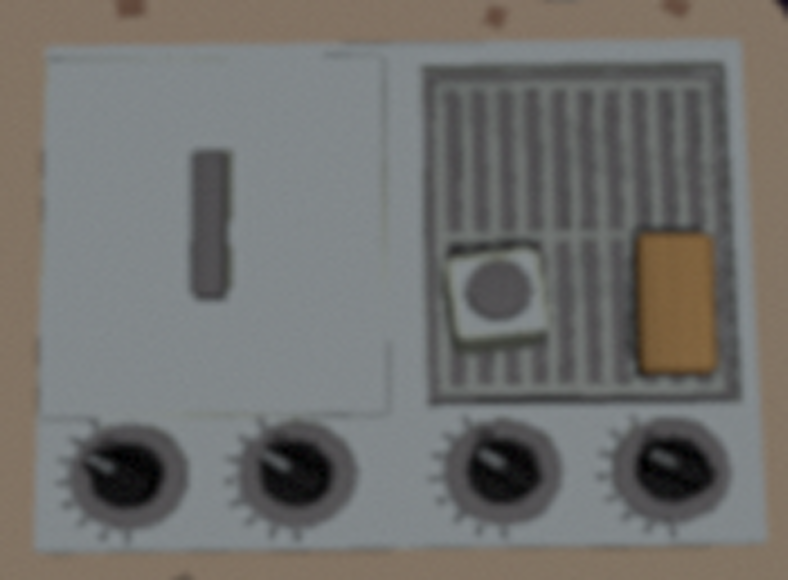

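The crop confirms that bay1 holds exactly one bottle (left) and one brush (right). Both of bay1's pointers face up-left, so those dials are at about 2 rad. Next I'll fit poses.

```bash
cat > fit.py <<'E'
from h import *
im=cv2.imread('pics/top0.png'); hsv=cv2.cvtColor(im,cv2.COLOR_BGR2HSV); P=np.load('pics/topP.npy'); v,u=np.mgrid[0:420,0:560]
def rect(m,n):
    pts=P[m][:,:2]; pts=pts[~np.isnan(pts).any(1)]
    (c,s,a)=cv2.minAreaRect((pts*1000).astype(np.float32)); print(n,len(pts),'c',np.round(c,1),'size',np.round(s,1),'ang',round(a,1),'zmed',round(float(np.nanmedian(P[m][:,2])),4),'mean',np.round(pts.mean(0)*1000,1))
box=lambda a,b,c,d:(u>=a)&(u<b)&(v>=c)&(v<d)
Z=P[...,2]
k=np.ones((3,3),np.uint8)
op=lambda m:cv2.morphologyEx(m.astype(np.uint8),cv2.MORPH_OPEN,k)>0
rect(op(box(180,370,140,290)&(Z>.025)),'dryer')
rect(op(box(80,185,190,300)&(Z>.009)),'cover')
rect(op(box(80,185,190,300)&(Z>.035)),'handle')
rect(op(box(370,460,195,300)&(Z>.017)),'tray')
rect(box(275,352,195,245)&(Z>.112),'cap')
rect(op(box(275,315,190,235)&(Z>.102)),'bottle')
rect(op(box(320,352,190,245)&(Z>.07)),'brush')
for n,(a,b) in dict(t0=(195,232),h0=(233,270),t1=(278,315),h1=(316,352)).items():
    m=box(a,b,243,276)
    rect(m&(Z>.083),n+'bar')
    print(np.sort(Z[m])[-20:].round(3)[::4])
E
python3 fit.py
python3 - <<'E'
import cv2
im=cv2.imread('pics/top0.png')
cv2.imwrite('pics/c2.png',cv2.resize(im[240:278,195:355],None,fx=5,fy=5,interpolation=cv2.INTER_CUBIC))
E
```

```text
dryer 20020 c [573.5 -28.1] size [338.4 443.2] ang 1.1 zmed 0.0485 mean [557.   -2.4]
cover 6780 c [483.5 350.4] size [190.6 225.4] ang 85.8 zmed 0.0154 mean [481.  348.8]
handle 310 c [482.6 349.5] size [18.8 88.3] ang 86.1 zmed 0.0465 mean [481.6 348.4]
tray 503 c [ 483.3 -350.8] size [182.5 209.2] ang 85.7 zmed 0.0255 mean [ 491.9 -364.9]
cap 199 c [546.5 -55.9] size [37.  39.8] ang 20.5 zmed 0.122 mean [546.9 -53.8]
bottle 446 c [547.6 -53.7] size [49.9 49.6] ang 6.5 zmed 0.1111 mean [546.3 -53. ]
brush 613 c [ 547.5 -150. ] size [82.6 42.3] ang 0.8 zmed 0.0821 mean [ 547.5 -149.3]
t0bar 99 c [445.2 140.7] size [37.4 13.7] ang 59.7 zmed 0.0892 mean [445.2 140.6]
[0.091 0.091 0.092 0.093   nan]
h0bar 99 c [446.8  51.1] size [37.9 13.5] ang 56.9 zmed 0.0888 mean [446.7  51.2]
[0.09  0.091 0.091 0.092 0.093]
t1bar 99 c [448.8 -58.7] size [37.  13.9] ang 55.8 zmed 0.0892 mean [448.7 -58.6]
[0.091 0.092 0.092 0.093   nan]
h1bar 104 c [ 450.5 -148.8] size [38.  13.8] ang 62.7 zmed 0.0893 mean [ 450.4 -148.3]
[0.092 0.092 0.092 0.093   nan]
```

View pics/c2.png

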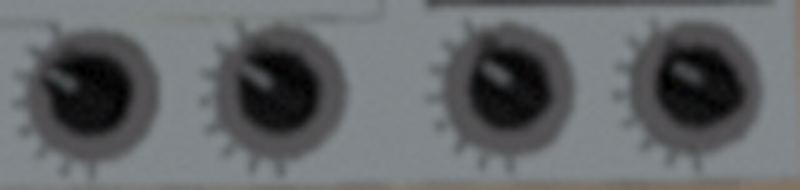

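```bash
cat > go.py <<'E'
# usage: go.py x y z zang   (TCP target in m; world angle of -tool z in deg)
import sys
from h import *
from scipy.spatial.transform import Rotation as R
def go(x,y,z,ang):
    s=sense(); M=np.array(s['ee_rot']); p=np.array(s['tcp_pos'])
    a=np.radians(ang); zt=-np.array([np.cos(a),np.sin(a),0]); yt=np.array([0,0,-1.]); xt=np.cross(yt,zt)
    T=np.stack([xt,yt,zt],1)
    d=M.T@(np.array([x,y,z])-p); w=R.from_matrix(M.T@T).as_rotvec()
    cur=np.degrees(np.arctan2(-M[1,2],-M[0,2]))
    print('t',round(s['time_s'],2),'tcp',p.round(4),'ang',cur.round(2),'grip',round(s['gripper_width']*87,1),'F',np.round(s['wrist_force'],1),'q',np.round(s['joints'],1))
    print('shift',d.round(4),'norm',np.linalg.norm(d).round(3),'rotvec',w.round(4),'deg',np.degrees(np.linalg.norm(w)).round(1))
go(*map(float,sys.argv[1:5]))
E
python3 go.py .4488 -.0587 .16 -34.2
```

```text
t 0.15 tcp [0.2715 0.5625 0.2217] ang 64.22 grip 86.9 F [0.6 0.6 0.2] q [ 79.   22.1   0.4  -0.  -68.4 -14.8]
shift [-0.4298  0.0625  0.4821] norm 0.649 rotvec [-1.1000e-03  1.7178e+00 -1.5000e-03] deg 98.4
```

move_arm(increments="-0.1 -0.43 0 0.482 0 1.718 0; -0.1 -0.43 0 0.482 0 1.718 0; -0.1 -0.43 0 0.482 0 1.718 0; -0.1 -0.43 0 0.482 0 1.718 0; -0.1 -0.43 0 0.482 0 1.718 0; -0.1 -0.43 0 0.482 0 1.718 0; -0.1 -0.43 0 0.482 0 1.718 0; -0.1 -0.43 0 0.482 0 1.718 0")

```text
time_s: 0.95
tcp_pos: [0.3816, 0.1762, 0.2226]
ee_rot: [[0.084, 0.0, -0.996], [0.996, 0.0, 0.084], [0.0, -1.0, -0.0]]
wrist_force: [1.2, 0.2, 0.1]
gripper_width: 0.555
```

```bash
python3 go.py .4488 -.0587 .16 -34.2
```

```text
t 0.95 tcp [0.3816 0.1762 0.2226] ang -4.84 grip 48.3 F [1.2 0.2 0.1] q [ 47.1   1.5 -26.2  -0.  -62.3 -52. ]
shift [-0.2284  0.0626 -0.0867] norm 0.252 rotvec [2.000e-04 5.125e-01 4.000e-04] deg 29.4
```

move_arm(increments="-0.1 -0.228 0.062 -0.087 0 0.512 0; -0.1 -0.228 0.062 -0.087 0 0.512 0; -0.1 -0.228 0.062 -0.087 0 0.512 0; -0.1 -0.228 0.062 -0.087 0 0.512 0; -0.1 -0.228 0.062 -0.087 0 0.512 0; -0.1 -0.228 0.062 -0.087 0 0.512 0; -0.1 -0.228 0.062 -0.087 0 0.512 0; -0.1 -0.228 0.062 -0.087 0 0.512 0")

```text
time_s: 1.75
tcp_pos: [0.4504, -0.0554, 0.1607]
ee_rot: [[0.557, 0.0, -0.831], [0.831, 0.0, 0.557], [0.0, -1.0, -0.0]]
wrist_force: [0.4, -0.6, -0.2]
gripper_width: 0.548
```

```bash
python3 go.py .4488 -.0587 .062 -34.2; python3 -c "
from h import *
im,d,P=shot('wrist','w1')"
```

```text
t 1.75 tcp [ 0.4504 -0.0554  0.1607] ang -33.83 grip 47.7 F [ 0.4 -0.6 -0.2] q [ 13.6   8.8 -27.9  -0.  -53.3 -47.4]
shift [-0.0037  0.0987 -0.0005] norm 0.099 rotvec [0.0002 0.0065 0.0003] deg 0.4
```

View pics/w1.png

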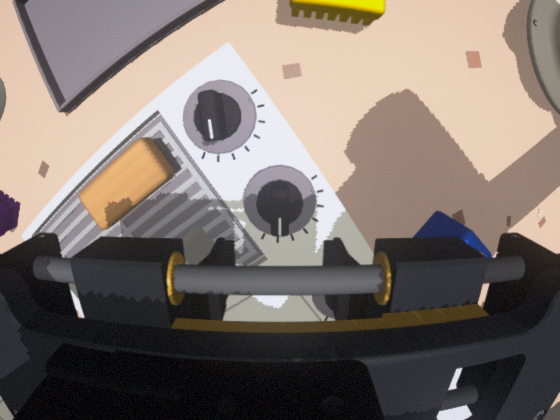

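```bash
python3 -c "
from h import *
z=np.load('pics/w1.npz');P=z['P']
for u,v in ((280,195),(280,200),(215,110),(130,180),(280,215),(240,60),(400,150)): print(u,v,P[v,u].round(4))
Z=P[...,2];vv,uu=np.mgrid[0:420,0:560]
for n,c in dict(h1=(450,-149),t1=(449,-59)).items():
    m=(np.hypot(P[...,0]*1e3-c[0],P[...,1]*1e3-c[1])<28)&(Z>.078)&(Z<.1)&(vv<235)
    print(n,m.sum(),cv2.minAreaRect((P[m][:,:2]*1000).astype(np.float32)),np.median(Z[m]),uu[m].mean(),vv[m].mean())
"
```

```text
280 195 [ 0.4393 -0.0681  0.0867]
280 200 [ 0.4413 -0.0651  0.0877]
215 110 [ 0.4429 -0.1469  0.0872]
130 180 [ 0.5336 -0.1458  0.0802]
280 215 [ 0.4479 -0.0552  0.0865]
240 60 [ 0.4067 -0.1774  0.0426]
400 150 [ 0.3195 -0.0233  0.001 ]
h1 1001 ((448.7943420410156, -146.85337829589844), (37.80910110473633, 14.719320297241211), 63.861568450927734) 0.08735978871680972 209.979020979021 115.0919080919081
t1 883 ((446.95269775390625, -57.95210647583008), (36.460758209228516, 13.718246459960938), 56.26628875732422) 0.08732667422922294 279.30690826727067 210.0317100792752
```

The wrist picture shows timer1 at (280,205) between the fingers, heat1 at (215,115) and the brush at (130,180). The wrist depth agrees with the top fit to within 2 mm. I'll descend and grip.

```bash
python3 go.py .448 -.0583 .062 -34
```

```text
t 1.8 tcp [ 0.4505 -0.0549  0.1609] ang -33.76 grip 47.7 F [-0.2  1.4  0. ] q [ 13.7   8.8 -27.9  -0.  -53.3 -47.4]
shift [-0.0043  0.0989  0.0003] norm 0.099 rotvec [0.0005 0.0042 0.0006] deg 0.2
```

move_arm(increments="-0.1 -0.004 0.05 0 0 0 0; -0.1 -0.004 0.08 0 0 0 0; -0.1 -0.004 0.098 0 0 0 0; -0.1 -0.004 0.098 0 0 0 0; -0.1 -0.004 0.098 0 0 0 0; -0.1 -0.004 0.098 0 0 0 0; 1 -0.004 0.098 0 0 0 0; 1 -0.004 0.098 0 0 0 0")

```text
time_s: 2.6
tcp_pos: [0.4488, -0.059, 0.0635]
ee_rot: [[0.557, 0.002, -0.831], [0.831, 0.0, 0.557], [0.002, -1.0, -0.002]]
wrist_force: [-0.5, 0.4, 0.9]
gripper_width: 0.447
```

move_arm(increments="1 0 0 0 0 0 0; 1 0 0 0 0 0 0; 1 0 0 0 0 0 0; 1 0 0 0 0 0 0; 1 0 0 0 0 0 0")

```text
time_s: 3.1
tcp_pos: [0.4475, -0.059, 0.0626]
ee_rot: [[0.557, -0.001, -0.83], [0.83, 0.0, 0.557], [-0.001, -1.0, 0.001]]
wrist_force: [-2.9, 4.6, 4.6]
gripper_width: 0.158
```

```bash
python3 go.py .448 -.0583 .062 91
```

```text
t 3.1 tcp [ 0.4475 -0.059   0.0626] ang -33.88 grip 13.8 F [-2.9  4.6  4.6] q [ 13.2  16.8 -35.2  -0.1 -38.1 -47. ]
shift [ 0.0008  0.0006 -0.    ] norm 0.001 rotvec [-1.4000e-03 -2.1796e+00  1.2000e-03] deg 124.9
```

move_arm(increments="1 0 0 0 0 -0.1 0; 1 0 0 0 0 -0.24 0; 1 0 0 0 0 -0.38 0; 1 0 0 0 0 -0.52 0; 1 0 0 0 0 -0.66 0; 1 0 0 0 0 -0.8 0; 1 0 0 0 0 -0.94 0; 1 0 0 0 0 -1.08 0")

```text
time_s: 3.9
tcp_pos: [0.4482, -0.059, 0.0626]
ee_rot: [[-0.474, 0.0, -0.88], [0.88, 0.0, -0.474], [0.0, -1.0, -0.0]]
wrist_force: [-1.1, 2.8, 2.3]
gripper_width: 0.159
```

```bash
python3 go.py .448 -.0583 .062 92
```

```text
t 3.9 tcp [ 0.4482 -0.059   0.0626] ang 28.33 grip 13.8 F [-1.1  2.8  2.3] q [ 13.2  16.8 -35.2  -0.  -38.   15.2]
shift [ 0.0007  0.0006 -0.0001] norm 0.001 rotvec [ 4.0000e-04 -1.1113e+00  1.0000e-04] deg 63.7
```

move_arm(increments="1 0 0 0 0 -0.15 0; 1 0 0 0 0 -0.3 0; 1 0 0 0 0 -0.45 0; 1 0 0 0 0 -0.6 0; 1 0 0 0 0 -0.75 0; 1 0 0 0 0 -0.9 0; 1 0 0 0 0 -1.04 0; 1 0 0 0 0 -1.12 0")

```text
time_s: 4.7
tcp_pos: [0.4486, -0.0585, 0.0626]
ee_rot: [[-0.999, 0.001, 0.041], [-0.041, 0.001, -0.999], [-0.001, -1.0, -0.001]]
wrist_force: [-0.6, 4.4, 1.9]
gripper_width: 0.162
```

move_arm(increments="1 0 0 0 0 -0.02 0; 1 0 0 0 0 -0.02 0")

```text
time_s: 4.9
tcp_pos: [0.4486, -0.0585, 0.0626]
ee_rot: [[-0.998, 0.001, 0.055], [-0.055, 0.002, -0.998], [-0.001, -1.0, -0.002]]
wrist_force: [-1.4, 5.7, 1.8]
gripper_width: 0.16
```

```bash
python3 go.py .448 -.0583 .062 92; python3 -c "
from h import *
print(sense()['moment'])"
```

```text
t 4.9 tcp [ 0.4486 -0.0585  0.0626] ang 93.16 grip 14.0 F [-1.4  5.7  1.8] q [ 13.2  16.8 -35.2  -0.1 -38.   80.1]
shift [ 0.0006  0.0006 -0.0002] norm 0.001 rotvec [ 0.0016  0.0202 -0.0014] deg 1.2
[ 1.62281818  0.40910707 -0.72183333]
```

move_arm(increments="1 0 0 0 0 0.03 0; -0.1 0 0 0 0 0.03 0; -0.1 0 0 0 0 0.03 0; -0.1 0 0 0 0 0.03 0; -0.1 0 -0.03 0 0 0.03 0; -0.1 0 -0.07 0 0 0.03 0; -0.1 0 -0.1 0 0 0.03 0; -0.1 0 -0.1 0 0 0.03 0")

```text
time_s: 5.7
tcp_pos: [0.4513, -0.0591, 0.1669]
ee_rot: [[-1.0, 0.01, 0.029], [-0.029, 0.001, -1.0], [-0.01, -1.0, -0.001]]
wrist_force: [0.2, 0.1, -0.5]
gripper_width: 0.544
```

```bash
python3 go.py .4498 -.148 .16 -26.5;  python3 -c "
from h import *
im,d,P=shot('top','t2')
cv2.imwrite('pics/c3.png',cv2.resize(im[190:290,195:365,::-1],None,fx=4.5,fy=4.5,interpolation=cv2.INTER_CUBIC))"
```

```text
t 5.7 tcp [ 0.4513 -0.0591  0.1669] ang 91.67 grip 47.3 F [ 0.2  0.1 -0.5] q [ 13.2   8.2 -27.6   0.1 -53.6  78.5]
shift [0.0042 0.0068 0.0888] norm 0.089 rotvec [ 0.0108  2.0625 -0.0058] deg 118.2
```

View pics/c3.png

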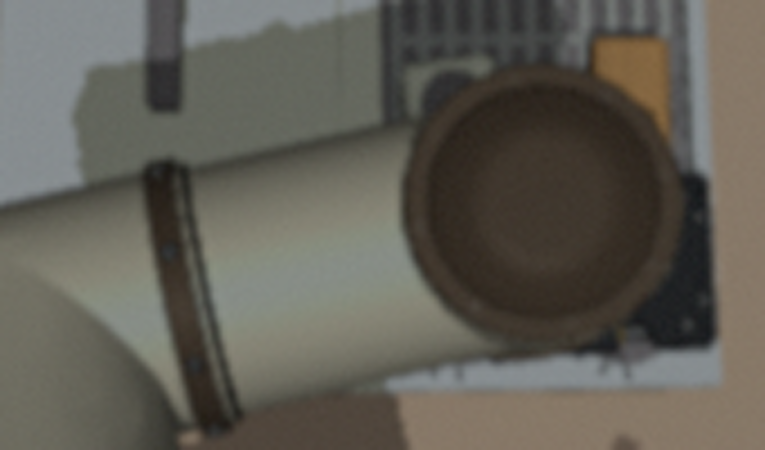

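The arm hides the dials in the top view, but the stop reaction (0.7 N m at 93°) says the timer is at its end. I'll move over heat1.

move_arm(increments="-0.1 0.004 0.006 0.089 0 1.01 0; -0.1 0.004 0.006 0.089 0 1.01 0; -0.1 0.004 0.006 0.089 0 1.01 0; -0.1 0.004 0.006 0.089 0 1.01 0; -0.1 0.004 0.006 0.089 0 1.01 0; -0.1 0.004 0.006 0.089 0 1.01 0; -0.1 0.004 0.006 0.089 0 1.01 0; -0.1 0.004 0.006 0.089 0 1.01 0")

```text
time_s: 6.55
tcp_pos: [0.4458, -0.1484, 0.1552]
ee_rot: [[-0.555, -0.003, -0.832], [0.832, 0.0, -0.555], [0.002, -1.0, 0.002]]
wrist_force: [0.6, -0.8, -0.1]
gripper_width: 0.548
```

```bash
python3 go.py .4498 -.148 .16 -26.5
```

```text
t 6.55 tcp [ 0.4458 -0.1484  0.1552] ang 33.74 grip 47.7 F [ 0.6 -0.8 -0.1] q [  1.5  10.8 -26.2  -0.  -53.2  32.3]
shift [-0.0019 -0.0049 -0.0036] norm 0.006 rotvec [-3.1000e-03  1.0514e+00  3.0000e-04] deg 60.2
```

move_arm(increments="-0.1 -0.002 0 -0.003 0 1.05 0; -0.1 -0.002 0 -0.003 0 1.05 0; -0.1 -0.002 0 -0.003 0 1.05 0; -0.1 -0.002 0 -0.003 0 1.05 0; -0.1 -0.002 0 -0.003 0 1.05 0; -0.1 -0.002 0 -0.003 0 1.05 0; -0.1 -0.002 0 -0.003 0 1.05 0; -0.1 -0.002 0 -0.003 0 1.05 0")

```text
time_s: 7.35
tcp_pos: [0.4498, -0.1483, 0.1557]
ee_rot: [[0.443, -0.002, -0.897], [0.897, 0.0, 0.443], [-0.001, -1.0, 0.002]]
wrist_force: [0.5, 0.2, 0.6]
gripper_width: 0.551
```

```bash
python3 go.py .4498 -.148 .062 -26.5;python3 -c "
from h import *
shot('wrist','w2')"
```

```text
t 7.35 tcp [ 0.4498 -0.1483  0.1557] ang -26.28 grip 47.9 F [0.5 0.2 0.6] q [  1.5  11.1 -25.7  -0.  -53.3 -27.7]
shift [ 0.0004  0.0937 -0.0001] norm 0.094 rotvec [-0.0017  0.0038 -0.0008] deg 0.2
```

View pics/w2.png

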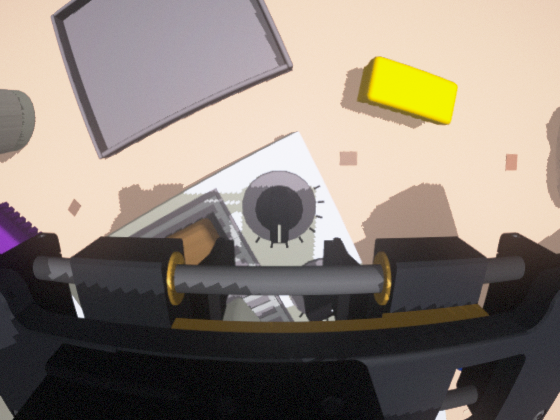

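Heat1 is at (280,205), aligned with the fingers just as the timer was. I'll descend and grip.

move_arm(increments="-0.1 0 0.05 0 0 0 0; -0.1 0 0.08 0 0 0 0; -0.1 0 0.093 0 0 0 0; -0.1 0 0.093 0 0 0 0; -0.1 0 0.093 0 0 0 0; 1 0 0.093 0 0 0 0; 1 0 0.093 0 0 0 0; 1 0 0.093 0 0 0 0")

```text
time_s: 8.2
tcp_pos: [0.4509, -0.1483, 0.0644]
ee_rot: [[0.444, 0.002, -0.896], [0.896, 0.0, 0.444], [0.001, -1.0, -0.002]]
wrist_force: [0.5, 0.2, -0.6]
gripper_width: 0.36
```

move_arm(increments="1 0 0 0 0 0 0; 1 0 0 0 0 0 0; 1 0 0 0 0 0 0; 1 0 0 0 0 0 0")

```text
time_s: 8.6
tcp_pos: [0.4497, -0.148, 0.0637]
ee_rot: [[0.445, -0.001, -0.896], [0.896, 0.0, 0.445], [-0.0, -1.0, 0.001]]
wrist_force: [-3.6, 4.2, 4.9]
gripper_width: 0.156
```

```bash
python3 go.py .4498 -.148 .062 91
```

```text
t 8.6 tcp [ 0.4497 -0.148   0.0637] ang -26.41 grip 13.6 F [-3.6  4.2  4.9] q [  1.5  18.5 -32.2  -0.  -39.4 -27.9]
shift [ 0.0001  0.0017 -0.0001] norm 0.002 rotvec [-1.2000e-03 -2.0493e+00  1.2000e-03] deg 117.4
```

move_arm(increments="1 0 0 0 0 -0.1 0; 1 0 0 0 0 -0.24 0; 1 0 0 0 0 -0.38 0; 1 0 0 0 0 -0.52 0; 1 0 0 0 0 -0.66 0; 1 0 0 0 0 -0.8 0; 1 0 0 0 0 -0.94 0; 1 0 0 0 0 -1.08 0")

```text
time_s: 9.4
tcp_pos: [0.4493, -0.1481, 0.0637]
ee_rot: [[-0.585, -0.002, -0.811], [0.811, 0.0, -0.585], [0.002, -1.0, 0.002]]
wrist_force: [-3.0, 3.0, 5.8]
gripper_width: 0.155
```

move_arm(increments="1 0 0 0 0 -0.14 0; 1 0 0 0 0 -0.28 0; 1 0 0 0 0 -0.42 0; 1 0 0 0 0 -0.56 0; 1 0 0 0 0 -0.7 0; 1 0 0 0 0 -0.84 0; 1 0 0 0 0 -0.96 0; 1 0 0 0 0 -1.01 0")

```text
time_s: 10.2
tcp_pos: [0.4492, -0.1484, 0.0637]
ee_rot: [[-0.998, -0.002, 0.059], [-0.059, 0.0, -0.998], [0.002, -1.0, -0.0]]
wrist_force: [-3.2, 1.6, 6.0]
gripper_width: 0.157
```

move_arm(increments="1 0 0 0 0 -0.01 0; 1 0 0 0 0 -0.01 0")

```text
time_s: 10.4
tcp_pos: [0.4493, -0.1484, 0.0637]
ee_rot: [[-0.998, -0.002, 0.065], [-0.065, 0.0, -0.998], [0.002, -1.0, -0.001]]
wrist_force: [-3.0, 0.9, 5.4]
gripper_width: 0.164
```

```bash
python3 go.py .4498 -.148 .062 92; python3 -c "
from h import *
print(sense()['moment'])"
```

```text
t 10.4 tcp [ 0.4493 -0.1484  0.0637] ang 93.73 grip 14.2 F [-3.   0.9  5.4] q [  1.4  18.4 -32.2  -0.  -39.4  92.3]
shift [-0.0005  0.0017 -0.0003] norm 0.002 rotvec [0.0005 0.0302 0.0018] deg 1.7
[ 0.37504971  0.96760012 -0.69690039]
```

move_arm(increments="1 0 0 0 0 0.04 0; -0.1 0 0 0 0 0.04 0; -0.1 0 0 0 0 0.04 0; -0.1 0 0 0 0 0.04 0; -0.1 0 -0.03 0 0 0.04 0; -0.1 0 -0.07 0 0 0.04 0; -0.1 0 -0.12 0 0 0.04 0; -0.1 0 -0.14 0 0 0.04 0")

```text
time_s: 11.2
tcp_pos: [0.4529, -0.1487, 0.2084]
ee_rot: [[-1.0, 0.009, 0.029], [-0.03, -0.001, -1.0], [-0.009, -1.0, 0.002]]
wrist_force: [0.5, -0.2, 0.4]
gripper_width: 0.545
```

```bash
python3 go.py .547 -.1495 .2 91;python3 -c "
from h import *
im,d,P=shot('wrist','w3')
np.save('pics/w3P.npy',P)
im,d,P=shot('side','s3')"
```

```text
t 11.2 tcp [ 0.4529 -0.1487  0.2084] ang 91.69 grip 47.4 F [ 0.5 -0.2  0.4] q [  1.5   7.9 -21.3   0.1 -60.3  90.2]
shift [-0.094   0.0092  0.0035] norm 0.094 rotvec [-0.0016  0.0121 -0.0088] deg 0.9
```

View pics/w3.png

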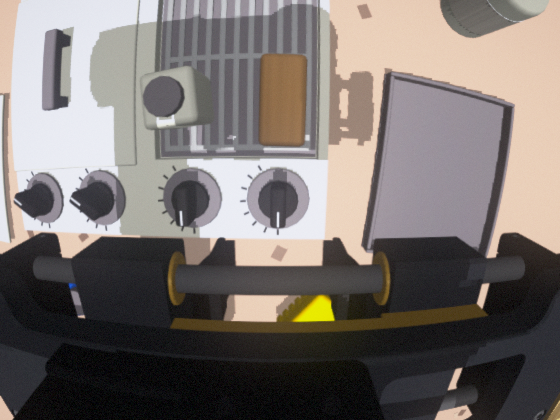

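View pics/s3.png

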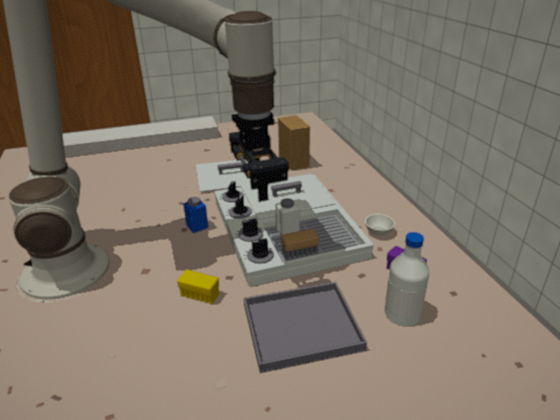

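The wrist picture shows the pointers of timer1 (180,218) and heat1 (277,220) both facing the robot. The bottle is at (165,97) and the brush at (284,100), both still in the bay. I'll measure the bar angles and both objects.

```bash
python3 -c "
from h import *
P=np.load('pics/w3P.npy');Z=P[...,2];vv,uu=np.mgrid[0:420,0:560]
def f(n,c,r,z0,z1):
    m=(np.hypot(P[...,0]*1e3-c[0],P[...,1]*1e3-c[1])<r)&(Z>z0)&(Z<z1)&(vv<235)
    R=cv2.minAreaRect((P[m][:,:2]*1000).astype(np.float32)); print(n,m.sum(),np.round(R[0],1),np.round(R[1],1),round(R[2],1),np.median(Z[m]).round(4))
f('h1',(450,-148),28,.08,.1);f('t1',(448,-58.5),28,.08,.1)
f('brush',(547,-150),60,.07,.1);f('bot',(547,-54),45,.1,.118);f('cap',(547,-54),45,.118,.14)
print(P[150,440],P[60,440])
"
```

```text
h1 642 [ 449.4 -146.4] [38.3 13.8] 1.9 0.0873
t1 596 [447.7 -56.7] [14.3 38.5] 89.9 0.0873
brush 4272 [ 547.1 -148.2] [85.1 42.6] 0.1 0.0805
bot 1907 [547.  -52.5] [50.7 49. ] 7.5 0.108
cap 1240 [546.6 -52.1] [32.7 33. ] 16.8 0.1206
[ 0.50691923 -0.34385918  0.0041155 ] [ 6.19976780e-01 -3.41033788e-01  1.15051206e-04]
```

Both dials are within about 2° of off, so step 1 should be met. The bottle goes first because it is taller: the gripper body would foul its cap if I reached for the brush beside it.

```bash
python3 go.py .547 -.053 .16 97; python3 -c "
from h import *
P=np.load('pics/topP.npy')
for u,v in ((434,150),(425,165),(447,140),(375,132)): print(P[v,u].round(3))"
```

```text
t 11.3 tcp [ 0.4528 -0.1485  0.2073] ang 91.66 grip 47.8 F [-0.3  0.3 -0.4] q [  1.5   8.  -21.4   0.1 -60.2  90.2]
shift [-0.0965  0.0481 -0.0928] norm 0.142 rotvec [-0.0014 -0.0932 -0.009 ] deg 5.4
[ 0.685 -0.366  0.157]
[ 0.665 -0.363  0.103]
[ 0.693 -0.379  0.202]
[ 0.765 -0.26   0.052]
```

move_arm(increments="-0.85 -0.097 0 -0.093 0 -0.093 -0.009; -0.85 -0.097 0 -0.093 0 -0.093 -0.009; -0.85 -0.097 0 -0.093 0 -0.093 -0.009; -0.85 -0.097 0.02 -0.093 0 -0.093 -0.009; -0.85 -0.097 0.048 -0.093 0 -0.093 -0.009; -0.85 -0.097 0.048 -0.093 0 -0.093 -0.009; -0.85 -0.097 0.048 -0.093 0 -0.093 -0.009")

```text
time_s: 12.0
tcp_pos: [0.5443, -0.0529, 0.1547]
ee_rot: [[-0.993, -0.011, 0.121], [-0.121, -0.002, -0.993], [0.012, -1.0, 0.0]]
wrist_force: [0.4, -0.6, 0.9]
gripper_width: 0.922
```

```bash
python3 go.py .547 -.053 .071 97;python3 -c "
from h import *
im,d,P=shot('wrist','w4')
Z=P[...,2];vv,uu=np.mgrid[0:420,0:560]
m=(np.hypot(P[...,0]*1e3-547,P[...,1]*1e3+53)<45)&(Z>.1)&(Z<.14)&(vv<240)
print(P[m].min(0),P[m].max(0),uu[m].mean(),vv[m].mean())
"
```

```text
t 12.0 tcp [ 0.5443 -0.0529  0.1547] ang 96.97 grip 80.2 F [ 0.4 -0.6  0.9] q [ 11.4  18.3 -15.7  -0.  -56.7  85.6]
shift [-0.0037  0.0836  0.0004] norm 0.084 rotvec [-0.0003 -0.0006  0.0116] deg 0.7
[ 0.5313477  -0.07772979  0.10007732] [ 0.57421306 -0.02417035  0.12281799] 279.30196993260756 212.84396060134785
```

View pics/w4.png

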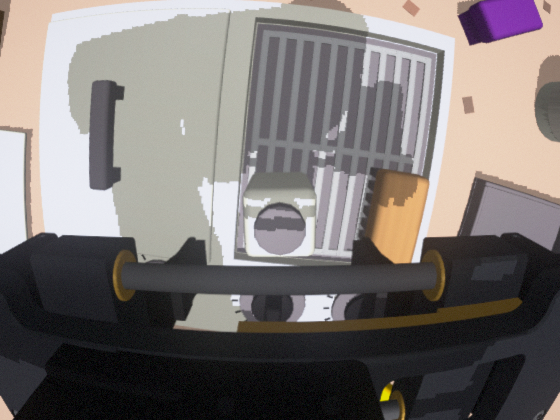

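The bottle at (280,222) is square to the fingers and centred between them. I'll descend, grip and lift a little.

move_arm(increments="-0.85 -0.003 0.04 0 0 0 0; -0.85 -0.003 0.07 0 0 0 0; -0.85 -0.003 0.083 0 0 0 0.01; -0.85 -0.003 0.083 0 0 0 0.01; -0.85 -0.003 0.083 0 0 0 0.01; 1 -0.003 0.083 0 0 0 0.01; 1 -0.003 0.083 0 0 0 0.01; 1 -0.003 0.083 0 0 0 0.01")

```text
time_s: 12.85
tcp_pos: [0.5475, -0.0522, 0.0735]
ee_rot: [[-0.993, 0.003, 0.121], [-0.121, 0.001, -0.993], [-0.003, -1.0, -0.001]]
wrist_force: [-0.3, 0.3, -0.5]
gripper_width: 0.736
```

move_arm(increments="1 0 0 0 0 0 0; 1 0 0 0 0 0 0; 1 0 -0.01 0 0 0 0; 1 0 -0.03 0 0 0 0; 1 0 -0.05 0 0 0 0; 1 0 -0.05 0 0 0 0")

```text
time_s: 13.45
tcp_pos: [0.549, -0.0521, 0.1258]
ee_rot: [[-0.993, 0.008, 0.122], [-0.122, 0.001, -0.993], [-0.008, -1.0, -0.0]]
wrist_force: [-0.7, -0.3, -1.4]
gripper_width: 0.571
```

```bash
python3 go.py .63 -.10 .121 92; python3 go.py .538 -.355 .121 86
```

```text
t 13.45 tcp [ 0.549  -0.0521  0.1258] ang 96.98 grip 49.7 F [-0.7 -0.3 -1.4] q [ 11.4  20.  -18.    0.  -51.6  85.5]
shift [-0.0745  0.0054  0.0574] norm 0.094 rotvec [ 0.0005  0.087  -0.0077] deg 5.0
t 13.45 tcp [ 0.549  -0.0521  0.1258] ang 96.98 grip 49.7 F [-0.7 -0.3 -1.4] q [ 11.4  20.  -18.    0.  -51.6  85.5]
shift [0.0478 0.0044 0.2993] norm 0.303 rotvec [ 0.0009  0.1917 -0.0077] deg 11.0
```

move_arm(increments="1 -0.025 0 0.02 0 0.03 -0.007; 1 -0.05 0 0.04 0 0.06 -0.007; 1 -0.075 0 0.06 0 0.087 -0.007; 1 -0.068 0 0.092 0 0.1 -0.007; 1 -0.06 0 0.124 0 0.12 -0.007; 1 -0.052 0 0.156 0 0.15 -0.007; 1 -0.032 0 0.192 0 0.17 -0.007; 1 -0.01 0 0.228 0 0.19 -0.007")

```text
time_s: 14.25
tcp_pos: [0.5836, -0.2784, 0.1212]
ee_rot: [[-0.998, -0.008, -0.069], [0.069, 0.001, -0.998], [0.008, -1.0, -0.001]]
wrist_force: [0.1, -1.0, -1.1]
gripper_width: 0.573
```

```bash
python3 go.py .538 -.355 .121 86
```

```text
t 14.25 tcp [ 0.5836 -0.2784  0.1212] ang 86.04 grip 49.9 F [ 0.1 -1.  -1.1] q [-11.2  29.   -3.7   0.  -57.8  97.2]
shift [0.0402 0.0005 0.0796] norm 0.089 rotvec [0.0005 0.0006 0.0077] deg 0.4
```

move_arm(increments="1 0.02 0 0.04 0 0 0.007; 1 0.04 0 0.08 0 0 0.007; 1 0.04 0 0.08 0 0 0.007; 1 0.04 0.03 0.08 0 0 0.007; 1 0.04 0.055 0.08 0 0 0.007; 1 0.04 0.065 0.08 0 0 0.007; 1 0.04 0.065 0.08 0 0 0.007")

```text
time_s: 14.95
tcp_pos: [0.5375, -0.3536, 0.0555]
ee_rot: [[-0.998, -0.003, -0.068], [0.068, 0.002, -0.998], [0.003, -1.0, -0.001]]
wrist_force: [-0.5, 0.2, -1.6]
gripper_width: 0.574
```

```bash
python3 go.py .538 -.355 .0485 86; python3 -c "
from h import *
im,d,P=shot('side','s5')"
```

```text
t 14.95 tcp [ 0.5375 -0.3536  0.0555] ang 86.07 grip 50.0 F [-0.5  0.2 -1.6] q [-19.   32.6  -8.   -0.  -49.6 105.1]
shift [-0.0006  0.007   0.0014] norm 0.007 rotvec [0.0014 0.0013 0.0035] deg 0.2
```

View pics/s5.png

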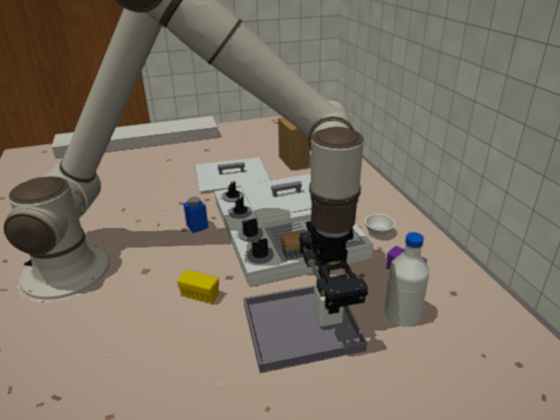

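The side picture shows the bottle upright in the gripper at (330,305), above the back half of the tray. The brush is still in the bay at (290,243). I'll lower 7 mm, release and lift.

move_arm(increments="1 0 0.004 0 0 0 0; 1 0 0.007 0 0 0 0; 1 0 0.007 0 0 0 0; 1 0 0.007 0 0 0 0; -0.6 0 0.007 0 0 0 0; -0.6 0 0.007 0 0 0 0; -0.6 0 0.007 0 0 0 0; -0.6 0 0.007 0 0 0 0")

```text
time_s: 15.8
tcp_pos: [0.5387, -0.3545, 0.0509]
ee_rot: [[-0.998, 0.001, -0.069], [0.069, -0.0, -0.998], [-0.001, -1.0, 0.0]]
wrist_force: [0.3, 0.2, 0.2]
gripper_width: 0.782
```

move_arm(increments="-0.6 0 -0.02 0 0 0 0; -0.6 0 -0.06 0 0 0 0; -0.6 0 -0.11 0 0 0 0; -0.6 0 -0.13 0 0 0 0; -0.6 0 -0.13 0 0 0 0; -0.6 0 -0.13 0 0 0 0")

```text
time_s: 16.4
tcp_pos: [0.5382, -0.3542, 0.1808]
ee_rot: [[-0.998, 0.002, -0.069], [0.069, 0.0, -0.998], [-0.001, -1.0, -0.0]]
wrist_force: [0.2, 0.7, 0.2]
gripper_width: 0.803
```

```bash
python3 go.py .547 -.149 .16 90; python3 -c "
from h import *
shot('wrist','w6')"
```

```text
t 16.4 tcp [ 0.5382 -0.3542  0.1808] ang 86.04 grip 69.8 F [0.2 0.7 0.2] q [-1.900e+01  2.560e+01 -1.000e-01 -1.000e-01 -6.420e+01  1.051e+02]
shift [ 0.0055  0.0209 -0.2053] norm 0.206 rotvec [ 0.0004 -0.0691 -0.0015] deg 4.0
```

View pics/w6.png

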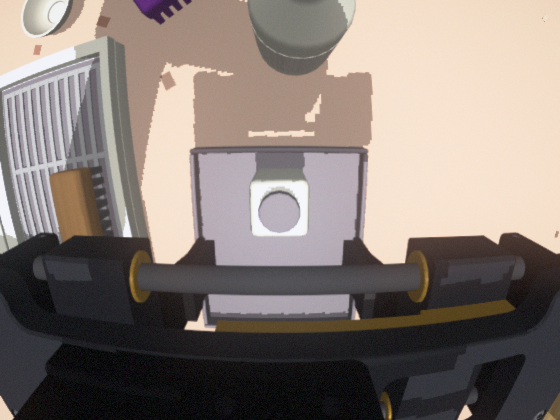

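The bottle stands upright in the tray at (280,208). Now the brush.

move_arm(increments="-0.35 0.005 0 -0.04 0 -0.02 0; -0.35 0.005 0 -0.08 0 -0.04 0; -0.35 0.005 0 -0.125 0 -0.069 0; -0.35 0.005 0 -0.165 0 -0.069 0; -0.35 0.005 0 -0.205 0 -0.069 0; -0.35 0.005 0.02 -0.205 0 -0.069 0; -0.35 0.005 0.02 -0.205 0 -0.069 0; -0.35 0.005 0.02 -0.205 0 -0.069 0")

```text
time_s: 17.25
tcp_pos: [0.5468, -0.1498, 0.1594]
ee_rot: [[-1.0, -0.003, 0.0], [-0.0, -0.0, -1.0], [0.003, -1.0, 0.0]]
wrist_force: [-0.1, 0.1, 0.6]
gripper_width: 0.679
```

```bash
python3 go.py .547 -.149 .052 90; python3 -c "
from h import *
im,d,P=shot('wrist','w7')
Z=P[...,2];vv,uu=np.mgrid[0:420,0:560]
m=(np.hypot(P[...,0]*1e3-547,P[...,1]*1e3+149)<70)&(Z>.07)&(Z<.1)&(vv<235)&(im[...,0]>im[...,2]*1.5)
print(P[m].min(0),P[m].max(0),np.median(P[m][:,1]),uu[m].mean(),vv[m].mean())
"
```

```text
t 17.25 tcp [ 0.5468 -0.1498  0.1594] ang 90.01 grip 59.1 F [-0.1  0.1  0.6] q [  1.1  19.6 -13.    0.  -57.6  88.9]
shift [-0.0005  0.1074 -0.0009] norm 0.107 rotvec [-0.0004  0.0002  0.0026] deg 0.1
[ 0.53072206 -0.16819157  0.07045746] [ 0.58937863 -0.12750206  0.08316678] -0.1478140700849844 278.04093118444615 196.87439242773087
```

View pics/w7.png

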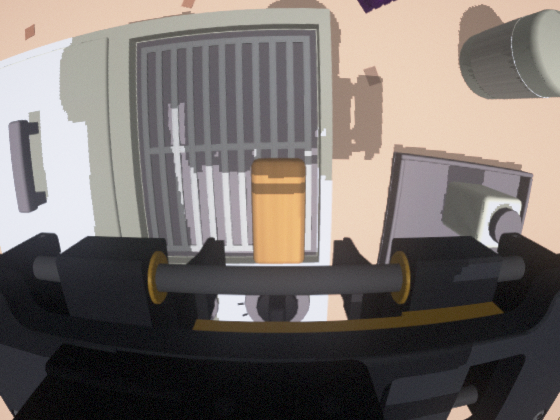

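The brush at (278,205) is centred between the fingers; the bay's back half is clear. I'll descend and grip.

move_arm(increments="-0.35 0 0.045 -0.001 0 0 0; -0.35 0 0.085 -0.001 0 0 0; -0.35 0 0.106 -0.001 0 0 0; -0.35 0 0.106 -0.001 0 0 0; -0.35 0 0.106 -0.001 0 0 0; 1 0 0.106 -0.001 0 0 0; 1 0 0.106 -0.001 0 0 0; 1 0 0.106 -0.001 0 0 0")

```text
time_s: 18.1
tcp_pos: [0.5485, -0.1488, 0.0561]
ee_rot: [[-1.0, 0.004, 0.0], [-0.0, -0.0, -1.0], [-0.004, -1.0, 0.0]]
wrist_force: [-0.5, -1.3, 1.0]
gripper_width: 0.488
```

move_arm(increments="1 0 0 0 0 0 0; 1 0 0 0 0 0 0; 1 0 -0.01 0 0 0 0; 1 0 -0.03 0 0 0 0; 1 0 -0.06 0 0 0 0; 1 0 -0.06 0 0 0 0")

```text
time_s: 18.7
tcp_pos: [0.5504, -0.1488, 0.119]
ee_rot: [[-1.0, 0.009, 0.001], [-0.001, -0.001, -1.0], [-0.009, -1.0, 0.001]]
wrist_force: [1.6, 0.5, -1.3]
gripper_width: 0.479
```

```bash
python3 go.py .434 -.347 .112 86
```

```text
t 18.7 tcp [ 0.5504 -0.1488  0.119 ] ang 90.07 grip 41.7 F [ 1.6  0.5 -1.3] q [  1.2  22.  -15.9   0.1 -51.5  88.8]
shift [0.1167 0.0061 0.198 ] norm 0.23 rotvec [-0.0007  0.0711 -0.0095] deg 4.1
```

move_arm(increments="1 0.012 0 0.03 0 0.02 -0.009; 1 0.03 0 0.068 0 0.04 -0.009; 1 0.052 0 0.105 0 0.06 -0.009; 1 0.075 0 0.14 0 0.071 -0.009; 1 0.098 0 0.175 0 0.071 -0.009; 1 0.116 0 0.198 0 0.071 -0.009; 1 0.116 0 0.198 0 0.071 -0.009; 1 0.116 0 0.198 0 0.071 -0.009")

```text
time_s: 19.5
tcp_pos: [0.431, -0.3467, 0.1141]
ee_rot: [[-0.997, -0.009, -0.072], [0.072, 0.001, -0.997], [0.009, -1.0, -0.0]]
wrist_force: [-0.2, -0.0, -1.5]
gripper_width: 0.48
```

```bash
python3 go.py .434 -.347 .028 86
```

```text
t 19.5 tcp [ 0.431  -0.3467  0.1141] ang 85.85 grip 41.8 F [-0.2 -0.  -1.5] q [-21.9  21.3 -18.    0.2 -51.2 107.7]
shift [-0.0037  0.0861  0.0001] norm 0.086 rotvec [ 0.0003 -0.0026  0.0088] deg 0.5
```

move_arm(increments="1 -0.009 0.03 0 0 0 0.009; 1 -0.009 0.06 0 0 0 0.009; 1 -0.009 0.077 0 0 0 0.009; 1 -0.009 0.082 0 0 0 0.009; 1 -0.009 0.084 0 0 0 0.009; 1 -0.009 0.084 0 0 0 0.009; 1 -0.009 0.084 0 0 0 0.009")

```text
time_s: 20.2
tcp_pos: [0.441, -0.3474, 0.0316]
ee_rot: [[-0.998, 0.003, -0.07], [0.07, -0.002, -0.998], [-0.003, -1.0, 0.001]]
wrist_force: [-0.7, 0.4, -0.9]
gripper_width: 0.483
```

```bash
python3 go.py .440 -.347 .028 86
```

```text
t 20.2 tcp [ 0.441  -0.3474  0.0316] ang 85.98 grip 42.1 F [-0.7  0.4 -0.9] q [-21.7  27.9 -21.8   0.  -40.1 107.6]
shift [ 0.0011  0.0036 -0.0003] norm 0.004 rotvec [-0.0013 -0.0004 -0.0033] deg 0.2
```

move_arm(increments="1 0 0.003 0 0 0 0; 1 0 0.003 0 0 0 0; -0.35 0 0.003 0 0 0 0; -0.35 0 0.003 0 0 0 0; -0.35 0 0.003 0 0 0 0; -0.35 0 0 0 0 0 0; -0.35 0 -0.03 0 0 0 0; -0.35 0 -0.07 0 0 0 0")

```text
time_s: 21.0
tcp_pos: [0.4383, -0.3465, 0.0993]
ee_rot: [[-0.997, -0.004, -0.071], [0.071, 0.002, -0.997], [0.005, -1.0, -0.002]]
wrist_force: [1.0, -1.3, 0.1]
gripper_width: 0.674
```

move_arm(increments="-0.35 0 -0.05 0 0 0 0; -0.35 0 -0.1 0 0 0 0; -0.35 0 -0.1 0 0 0 0")

```text
time_s: 21.3
tcp_pos: [0.4437, -0.3497, 0.209]
ee_rot: [[-0.997, 0.015, -0.069], [0.069, -0.009, -0.998], [-0.016, -1.0, 0.008]]
wrist_force: [0.9, 0.1, 0.0]
gripper_width: 0.674
```

```bash
python3 go.py .48 .348 .2 86; python3 -c "
from h import *
shot('wrist','w8');shot('top','t8')"
```

```text
t 21.3 tcp [ 0.4437 -0.3497  0.209 ] ang 86.02 grip 58.6 F [0.9 0.1 0. ] q [-21.7  16.3 -10.2   0.2 -62.5 107.7]
shift [ 0.0123  0.0031 -0.6986] norm 0.699 rotvec [-0.0081  0.0004 -0.0159] deg 1.0
```

View pics/w8.png

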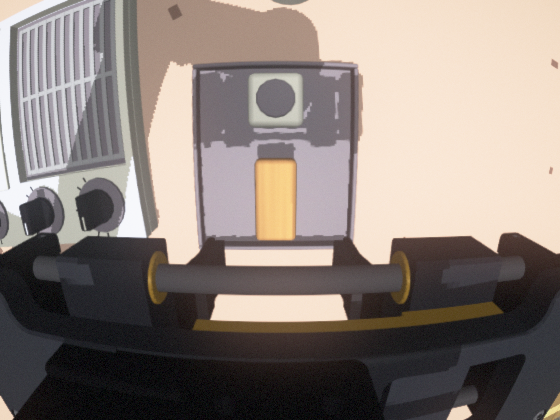

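View pics/t8.png

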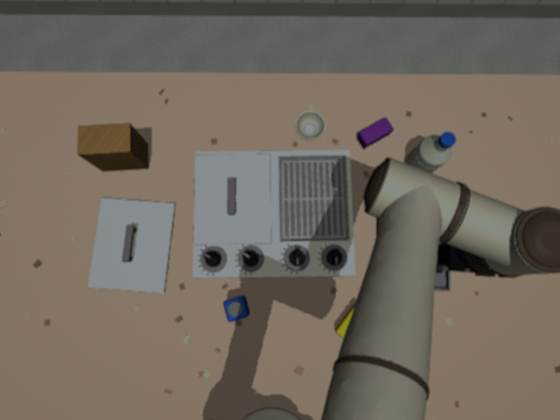

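The wrist picture shows the bottle (276,98) and the brush (276,200) side by side on the tray floor, not overlapping. The top picture shows the rack empty and both right-hand dials pointing down; the loose cover is still at (132,244). Next I'll measure the cover and the bay.

```bash
cat > m.py <<'E'
from h import *
v,u=np.mgrid[0:420,0:560]
box=lambda a,b,c,d:(u>=a)&(u<b)&(v>=c)&(v<d)
def rect(P,m,n):
    q=P[m][:,:2]; q=q[~np.isnan(q).any(1)]
    c,s,a=cv2.minAreaRect((q*1000).astype(np.float32)); print(n,len(q),np.round(c,1),np.round(s,1),round(a,1),np.nanmedian(P[m][:,2]).round(4))
k=np.ones((3,3),np.uint8)
op=lambda m:cv2.morphologyEx(m.astype(np.uint8),cv2.MORPH_OPEN,k)>0
E
python3 - <<'E'
from m import *
P=np.load('pics/t8.npz')['P'];Z=P[...,2]
rect(P,op(box(270,354,148,246)&(Z<.041)&(Z>.02)),'bay1 hole')
hi=box(270,354,148,246)&(Z<.041)&(Z>.02)
rect(P,op(box(215,250,170,225)&(Z>.065)),'other handle')
rect(P,op(box(80,185,190,300)&(Z>.009)&(Z<.03)),'cover')
rect(P,op(box(80,185,190,300)&(Z>.035)),'handle')
for n,(a,b) in dict(t0=(195,232),h0=(233,270),t1=(278,315),h1=(316,352)).items(): rect(P,box(a,b,243,276)&(Z>.083),n)
# profile lines of bay
for vv in (170,200,230): print(vv,[(uu,round(float(P[vv,uu,1])*1000),round(float(Z[vv,uu])*1000)) for uu in list(range(272,284))+list(range(344,356))])
for uu in (300,330): print(uu,[(vv,round(float(P[vv,uu,0])*1000),round(float(Z[vv,uu])*1000)) for vv in list(range(150,162))+list(range(234,248))])
w=np.load('pics/w8.npz');P=w['P'];Z=P[...,2]
rect(P,box(255,300,150,240)&(Z>.04)&(Z<.07),'brush in tray')
print(P[140,330],P[230,330])
E
```

```text
bay1 hole 5744 [ 599.7 -101.8] [214.9 170.4] 0.9 0.0311
other handle 295 [595.   97.4] [90.6 16.7] 1.7 0.0827
cover 6460 [483.4 350.2] [189.9 225.6] 86.1 0.0153
handle 318 [482.6 349.3] [19.7 88.5] 85.7 0.0468
t0 99 [445.3 140.8] [37.7 13.7] 59.8 0.0889
h0 99 [447.   51.4] [37.7 13.4] 56.7 0.0892
t1 95 [448.3 -59.6] [11.9 34.9] 89.7 0.0893
h1 103 [ 450.  -148.9] [37.1 14.1] 0.5 0.0884
170 [(272, 1, 43), (273, -2, 47), (274, -4, 46), (275, -7, 45), (276, -9, 44), (277, -12, 44), (278, -14, 43), (279, -17, 30), (280, -19, 27), (281, -22, 31), (282, -24, 33), (283, -27, 30), (344, -182, 29), (345, -185, 29), (346, -185, 41), (347, -187, 44), (348, -190, 43), (349, -192, 46), (350, -195, 45), (351, -205, 0), (352, -207, 3), (353, -210, 3), (354, -213, 3), (355, -215, 3)]
200 [(272, 0, 44), (273, -2, 44), (274, -5, 48), (275, -7, 44), (276, -9, 47), (277, -12, 45), (278, -14, 45), (279, -17, 29), (280, -20, 32), (281, -22, 34), (282, -25, 27), (283, -27, 29), (344, -180, 31), (345, -183, 29), (346, -186, 28), (347, -186, 40), (348, -187, 48), (349, -190, 47), (350, -193, 45), (351, -195, 
[... 304 characters left out ...]
4, 28), (347, -186, 31), (348, -188, 32), (349, -188, 48), (350, -191, 45), (351, -193, 45), (352, -195, 46), (353, -198, 46), (354, -208, 2), (355, -211, 2)]
300 [(150, 719, 45), (151, 716, 45), (152, 715, 42), (153, 711, 47), (154, 708, 47), (155, 706, 46), (156, 706, 37), (157, 705, 31), (158, 703, 30), (159, 700, 31), (160, 696, 34), (161, 693, 36), (234, 507, 32), (235, 505, 27), (236, 503, 30), (237, 500, 31), (238, 497, 32), (239, 495, 35), (240, 493, 31), (241, 489, 44), (242, 487, 42), (243, 484, 46), (244, 482, 43), (245, 478, 53), (246, 476, 52), (247, 474, 51)]Traceback (most recent call last):
  File "<stdin>", line 11, in <module>
ValueError: cannot convert float NaN to integer
```

Bay1's opening measures 214.9 × 170.4 mm centred at (599.7, -101.8), yaw 0.9°, which matches its stated 215 × 170. The cover's centre is (483, 350), yaw about -4°. I'll travel to the cover.

move_arm(increments="-0.2 0.012 0 -0.04 -0.008 0 -0.016; -0.2 0.012 0 -0.09 -0.008 0 -0.016; -0.2 0.012 0 -0.14 -0.008 0 -0.016; -0.2 0.012 0 -0.19 -0.008 0 -0.016; -0.2 0.012 0 -0.24 -0.008 0 -0.016; -0.2 0.012 0 -0.29 -0.008 0 -0.016; -0.2 0.012 0 -0.34 -0.008 0 -0.016; -0.2 0.012 0 -0.38 -0.008 0 -0.016")

```text
time_s: 22.2
tcp_pos: [0.4535, 0.0348, 0.1988]
ee_rot: [[-0.997, -0.018, -0.07], [0.069, 0.008, -0.998], [0.018, -1.0, -0.006]]
wrist_force: [1.1, 0.1, 0.1]
gripper_width: 0.601
```

```bash
python3 go.py .483 .3497 .16 86.1
```

```text
t 22.2 tcp [0.4535 0.0348 0.1988] ang 86.01 grip 52.3 F [1.1 0.1 0.1] q [ 24.4   7.  -23.4  -0.9 -60.3  62.1]
shift [-0.0083  0.0407 -0.3159] norm 0.319 rotvec [ 0.0064 -0.0016  0.0181] deg 1.1
```

move_arm(increments="-0.2 -0.008 0 -0.04 0.008 0 0.015; -0.2 -0.008 0 -0.09 0.008 0 0.015; -0.2 -0.008 0 -0.14 0.008 0 0.015; -0.2 -0.008 0 -0.19 0.008 0 0.015; -0.2 -0.008 0 -0.24 0.008 0 0.015; -0.2 -0.008 0.02 -0.29 0.008 0 0.015; -0.2 -0.008 0.04 -0.316 0.008 0 0.015; -0.2 -0.008 0.04 -0.316 0.008 0 0.015")

```text
time_s: 23.0
tcp_pos: [0.4822, 0.3491, 0.1565]
ee_rot: [[-0.998, -0.007, -0.068], [0.068, -0.007, -0.998], [0.007, -1.0, 0.008]]
wrist_force: [-0.8, -1.5, -0.4]
gripper_width: 0.603
```

move_arm(increments="-0.2 0 0 0 0 0 0; -0.2 0 0 0 0 0 0")

```text
time_s: 23.2
tcp_pos: [0.4844, 0.3466, 0.1624]
ee_rot: [[-0.997, -0.001, -0.071], [0.071, -0.001, -0.997], [0.001, -1.0, 0.001]]
wrist_force: [-0.4, 0.2, 0.9]
gripper_width: 0.597
```

```bash
python3 go.py .483 .3497 .022 86.1; python3 - <<'E'
from m import *
im,d,P=shot('wrist','w9');Z=P[...,2]
m=box(0,560,0,236)&(Z>.035)&(Z<.06)&(np.hypot(P[...,0]-.483,P[...,1]-.35)<.06)
rect(P,m,'handle'); print(u[m].min(),u[m].max(),v[m].min(),v[m].max())
m=box(0,560,0,236)&(Z>.008)&(Z<.03)&(np.hypot(P[...,0]-.483,P[...,1]-.35)<.16)
rect(P,m,'plate(part)'); print(np.nanmedian(Z[m]))
E
```

```text
t 23.2 tcp [0.4844 0.3466 0.1624] ang 85.91 grip 51.9 F [-0.4  0.2  0.9] q [ 51.2  22.   -8.7   0.  -59.4  34.7]
shift [ 0.0015  0.1404 -0.0032] norm 0.14 rotvec [-0.0014 -0.0034  0.0005] deg 0.2
handle 1587 [490.8 352.3] [17.4 71.8] 85.9 0.0455
264 283 156 235
plate(part) 27374 [516.1 316.5] [255.3 150.4] 85.9 0.0138
0.01377164847145898
```

View pics/w9.png

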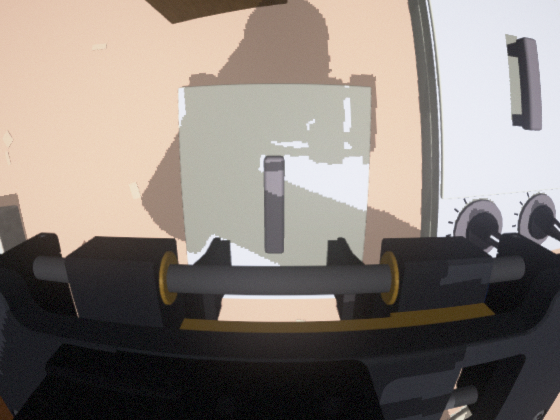

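The handle at (274,205) lies between the fingers and the tool is level. I'll descend and grip.

move_arm(increments="-0.2 0.001 0.04 -0.004 0 0 0; -0.2 0.001 0.085 -0.004 0 0 0; -0.2 0.001 0.12 -0.004 0 0 0; -0.2 0.001 0.139 -0.004 0 0 0; -0.2 0.001 0.139 -0.004 0 0 0; -0.2 0.001 0.139 -0.004 0 0 0; 1 0.001 0.139 -0.004 0 0 0; 1 0.001 0.139 -0.004 0 0 0")

```text
time_s: 24.05
tcp_pos: [0.4847, 0.3525, 0.0257]
ee_rot: [[-0.997, 0.002, -0.071], [0.071, 0.002, -0.997], [-0.002, -1.0, -0.003]]
wrist_force: [0.5, -0.5, -0.6]
gripper_width: 0.494
```

move_arm(increments="1 0 0 0 0 0 0; 1 0 0 0 0 0 0; 1 0 0 0 0 0 0; 1 0 0 0 0 0 0; 1 0 0 0 0 0 0; 1 0 0 0 0 0 0")

```text
time_s: 24.65
tcp_pos: [0.4837, 0.3516, 0.0239]
ee_rot: [[-0.998, -0.0, -0.071], [0.071, -0.001, -0.998], [0.0, -1.0, 0.001]]
wrist_force: [-0.5, -1.1, 3.2]
gripper_width: 0.205
```

```bash
python3 go.py .483 .35 .16 86.1
```

```text
t 24.65 tcp [0.4837 0.3516 0.0239] ang 85.95 grip 17.8 F [-0.5 -1.1  3.2] q [ 51.5  31.3 -16.6   0.  -42.1  34.4]
shift [ 0.0006 -0.1361  0.0017] norm 0.136 rotvec [-0.0007 -0.0026  0.0001] deg 0.2
```

move_arm(increments="1 0 -0.02 0 0 0 0; 1 0 -0.05 0 0 0 0; 1 0 -0.09 0 0 0 0; 1 0 -0.12 0 0 0 0; 1 0 -0.126 0 0 0 0; 1 0 -0.126 0 0 0 0")

```text
time_s: 25.25
tcp_pos: [0.4836, 0.3519, 0.1497]
ee_rot: [[-0.997, 0.0, -0.071], [0.071, 0.001, -0.997], [0.0, -1.0, -0.001]]
wrist_force: [0.6, 0.8, -2.3]
gripper_width: 0.205
```

```bash
python3 go.py .5997 -.1018 .15 90.9; python3 -c "
from h import *
shot('side','s10'); shot('top','t10'); shot('wrist','w10')"
```

```text
t 25.25 tcp [0.4836 0.3519 0.1497] ang 85.92 grip 17.9 F [ 0.6  0.8 -2.3] q [ 51.5  22.8  -9.4  -0.  -57.7  34.4]
shift [-0.1481 -0.0008  0.4443] norm 0.468 rotvec [ 0.0011 -0.087  -0.    ] deg 5.0
```

View pics/s10.png

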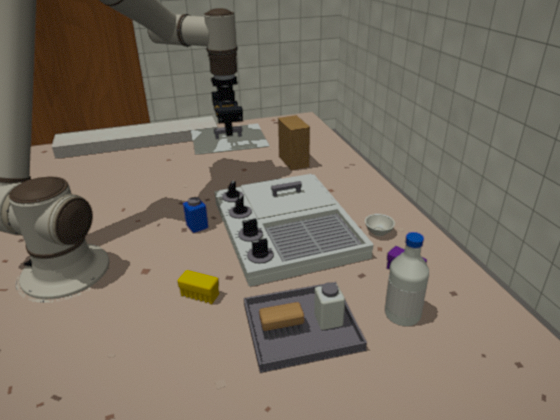

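View pics/t10.png

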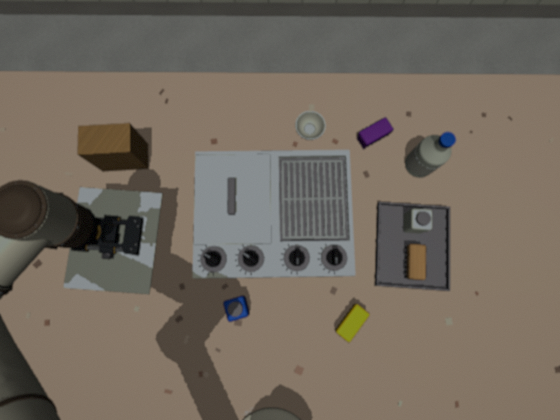

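View pics/w10.png

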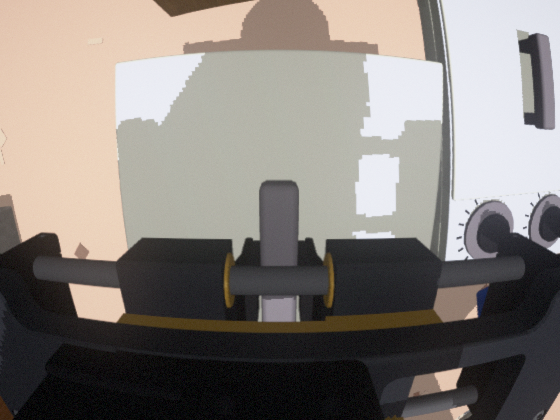

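The cover hangs level in the gripper (top (113,240), side (230,138)). The bottle and brush sit apart in the tray (side (330,305) and (282,317)), and the bay is empty with its dials off. I'll check the cover's offset from the TCP before the carry.

```bash
python3 - <<'E'
from m import *
P=np.load('pics/t10.npz')['P'];Z=P[...,2]
rect(P,op(box(55,175,175,305)&(Z>.12)&(Z<.158)),'cover top')
P=np.load('pics/w10.npz')['P'];Z=P[...,2]
m=op(box(90,470,40,235)&(Z>.115)&(Z<.165));rect(P,m,'cover wrist part')
q=P[m]; print(q.max(0),q.min(0)); A=np.c_[q[:,:2],np.ones(len(q))]; s=np.abs(q[:,2]-np.median(q[:,2]))<.01; print('plane',np.linalg.lstsq(A[s],q[s,2],rcond=None)[0])
# bay1 in wrist? and tray contents from top
P=np.load('pics/t10.npz')['P'];Z=P[...,2]
rect(P,op(box(370,460,195,300)&(Z>.085)),'bottle top');rect(P,op(box(400,435,240,283)&(Z>.045)&(Z<.08)),'brush'); 
rect(P,op(box(368,456,195,300)&(Z>.012)),'tray')
E
```

```text
cover top 5938 [482.5 350. ] [188.9 225.3] 86.0 0.1395
cover wrist part 55998 [541.7 348.3] [188.5 103.2] 85.7 0.1369
[0.59919133 0.44505974 0.16490892] [0.48334264 0.25137509 0.133748  ]
plane [-0.00402973 -0.00265047  0.14004807]
bottle top 179 [ 539.9 -355.7] [35.3 32.7] 85.8 0.0963
brush 626 [ 440.9 -346.6] [41.2 84.5] 86.0 0.0559
tray 2146 [ 482.8 -350.8] [182.1 210.7] 86.2 0.0527
```

move_arm(increments="1 0 0 0.015 0 0 0; 1 0 0 0.045 0 0 0; 1 0 0 0.085 0 0 0; 1 -0.01 0 0.125 0 -0.02 0; 1 -0.025 0 0.165 0 -0.04 0; 1 -0.045 0 0.205 0 -0.06 0; 1 -0.065 0 0.245 0 -0.087 0; 1 -0.085 0 0.285 0 -0.087 0")

```text
time_s: 26.2
tcp_pos: [0.5476, 0.0589, 0.1487]
ee_rot: [[-1.0, -0.002, 0.017], [-0.017, -0.001, -1.0], [0.002, -1.0, 0.001]]
wrist_force: [1.7, 0.5, -2.7]
gripper_width: 0.2
```

```bash
python3 go.py .601 -.1005 .15 90.9
```

```text
t 26.2 tcp [0.5476 0.0589 0.1487] ang 90.95 grip 17.4 F [ 1.7  0.5 -2.7] q [ 23.   18.7 -16.    0.  -55.4  67.9]
shift [-0.0507 -0.0012  0.1602] norm 0.168 rotvec [-0.0011  0.0008  0.0023] deg 0.2
```

move_arm(increments="1 -0.012 0 0.04 0 0 0; 1 -0.025 0 0.08 0 0 0; 1 -0.037 0 0.115 0 0 0; 1 -0.047 0 0.145 0 0 0; 1 -0.051 0 0.158 0 0 0; 1 -0.051 0 0.16 0 0 0; 1 -0.051 0 0.16 0 0 0; 1 -0.051 0 0.16 0 0 0")

```text
time_s: 27.0
tcp_pos: [0.6014, -0.0967, 0.1496]
ee_rot: [[-1.0, -0.001, 0.017], [-0.017, -0.0, -1.0], [0.001, -1.0, 0.0]]
wrist_force: [0.0, 0.3, -2.2]
gripper_width: 0.203
```

```bash
python3 go.py .601 -.1005 .08 90.9;  python3 - <<'E'
from m import *
im,d,P=shot('top','t11');Z=P[...,2]
rect(P,op(box(250,380,120,270)&(Z>.12)&(Z<.158)),'cover top')
im,d,P=shot('wrist','w11');Z=P[...,2]
m=op(box(60,500,20,235)&(Z>.115)&(Z<.165));rect(P,m,'cover wrist part')
E
```

```text
t 27.0 tcp [ 0.6014 -0.0967  0.1496] ang 90.99 grip 17.7 F [ 0.   0.3 -2.2] q [  6.1  23.9  -7.7   0.  -58.4  84.9]
shift [0.0004 0.0696 0.0038] norm 0.07 rotvec [-0.0001  0.0016  0.0009] deg 0.1
cover top 3672 [566.7 -98. ] [157.1 188.9] 1.3 0.1411
cover wrist part 56037 [660.8 -94.1] [103.4 188.4] 0.8 0.1396
```

View pics/w11.png

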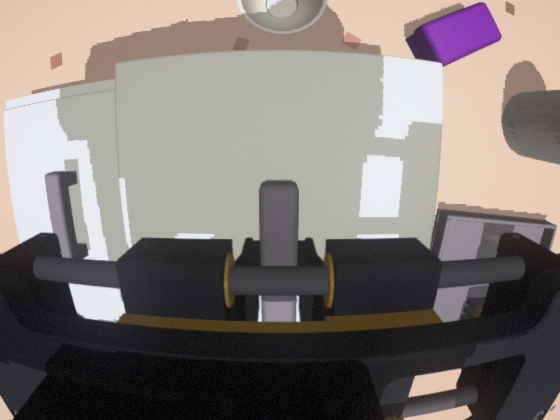

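The cover is centred over the bay to within 1 mm in x and needs 4 mm toward -y. I'll descend in stages.

move_arm(increments="1 0.001 0 0.004 0 0 0; 1 0.001 0.015 0.004 0 0 0; 1 0.001 0.035 0.004 0 0 0; 1 0.001 0.055 0.004 0 0 0; 1 0.001 0.068 0.004 0 0 0; 1 0.001 0.068 0.004 0 0 0; 1 0.001 0.068 0.004 0 0 0")

```text
time_s: 27.8
tcp_pos: [0.6016, -0.1017, 0.0823]
ee_rot: [[-1.0, 0.001, 0.017], [-0.017, -0.001, -1.0], [-0.001, -1.0, 0.001]]
wrist_force: [0.9, -1.1, -1.3]
gripper_width: 0.208
```

```bash
python3 go.py .6005 -.1005 .061 90.9;  python3 - <<'E'
from m import *
im,d,P=shot('top','t12');Z=P[...,2]
rect(P,op(box(250,380,120,270)&(Z>.058)&(Z<.085)),'cover top')
im,d,P=shot('wrist','w12');Z=P[...,2]
m=op(box(60,500,20,235)&(Z>.058)&(Z<.085)&(P[...,1]<.0)&(P[...,1]>-.21));rect(P,m,'cover wrist part')
E
```

```text
t 27.8 tcp [ 0.6016 -0.1017  0.0823] ang 90.97 grip 18.1 F [ 0.9 -1.1 -1.3] q [  5.6  28.  -12.    0.1 -50.   85.3]
shift [ 0.0011  0.0213 -0.0012] norm 0.021 rotvec [-0.0008  0.0012 -0.0007] deg 0.1
cover top 3194 [ 535.8 -103.8] [181.9 196. ] 8.9 0.0737
cover wrist part 55938 [661.3 -99.1] [103.1 188.3] 0.8 0.0728
```

View pics/w12.png

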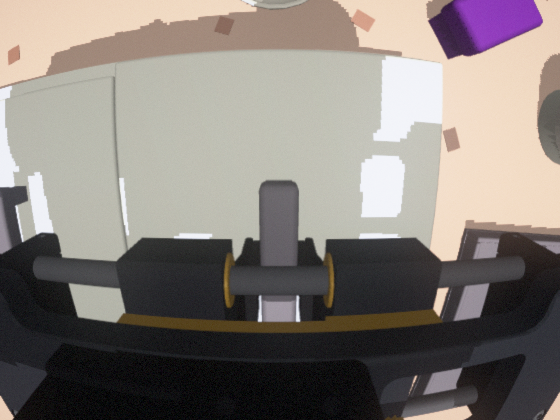

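move_arm(increments="1 0.001 0.006 0 0 0 0; 1 0.001 0.012 0 0 0 0; 1 0.001 0.017 0 0 0 0; 1 0.001 0.021 0 0 0 0; 1 0.001 0.021 0 0 0 0; 1 0.001 0.021 0 0 0 0")

```text
time_s: 28.5
tcp_pos: [0.6001, -0.1018, 0.0607]
ee_rot: [[-1.0, -0.0, 0.016], [-0.016, -0.0, -1.0], [0.0, -1.0, 0.0]]
wrist_force: [-0.8, -0.1, -2.5]
gripper_width: 0.205
```

```bash
python3 go.py .6005 -.1005 .060 90.9
```

```text
t 28.5 tcp [ 0.6001 -0.1018  0.0607] ang 90.93 grip 17.9 F [-0.8 -0.1 -2.5] q [  5.6  29.4 -13.3   0.  -47.4  85.3]
shift [-0.0005  0.0007 -0.0013] norm 0.001 rotvec [-0.0004  0.0005  0.0003] deg 0.0
```

move_arm(increments="1 0 0.002 0 0 0 0; 1 0 0.002 0 0 0 0; -0.4 0 0.002 0 0 0 0; -0.4 0 0.002 0 0 0 0; -0.4 0 0.002 0 0 0 0; -0.4 0 0.002 0 0 0 0")

```text
time_s: 29.1
tcp_pos: [0.6001, -0.1018, 0.0587]
ee_rot: [[-1.0, -0.0, 0.016], [-0.016, -0.0, -1.0], [0.0, -1.0, 0.0]]
wrist_force: [0.1, 0.2, -0.1]
gripper_width: 0.48
```

move_arm(increments="-0.4 0 -0.02 0 0 0 0; -0.4 0 -0.06 0 0 0 0; -0.4 0 -0.11 0 0 0 0; -0.4 0 -0.14 0 0 0 0; -0.4 0 -0.14 0 0 0 0; -0.4 0 -0.14 0 0 0 0")

```text
time_s: 29.7
tcp_pos: [0.6, -0.1015, 0.1992]
ee_rot: [[-1.0, 0.001, 0.016], [-0.016, 0.0, -1.0], [-0.001, -1.0, -0.0]]
wrist_force: [0.1, 0.2, -1.8]
gripper_width: 0.7
```

```bash
python3 go.py .483 .25 .25 86;  python3 - <<'E'
from m import *
im,d,P=shot('side','s13')
im,d,P=shot('wrist','w13');Z=P[...,2]
m=op(box(60,500,0,235)&(Z>.04)&(Z<.06)&(P[...,1]<-.002)&(P[...,1]>-.205)&(P[...,0]>.5));rect(P,m,'cover wrist part'); q=P[m]; A=np.c_[q[:,:2],np.ones(len(q))]; print(np.linalg.lstsq(A,q[:,2],rcond=None)[0])
E
```

```text
t 29.7 tcp [ 0.6    -0.1015  0.1992] ang 90.91 grip 60.9 F [ 0.1  0.2 -1.8] q [  5.6  21.4  -4.   -0.  -64.5  85.3]
shift [ 0.1113 -0.0508 -0.3534] norm 0.374 rotvec [ 0.0004  0.0857 -0.0011] deg 4.9
cover wrist part 28906 [638.4 -97.3] [162.1 192.7] 1.0 0.0497
[-0.01071979 -0.00269577  0.05598425]
```

View pics/w13.png

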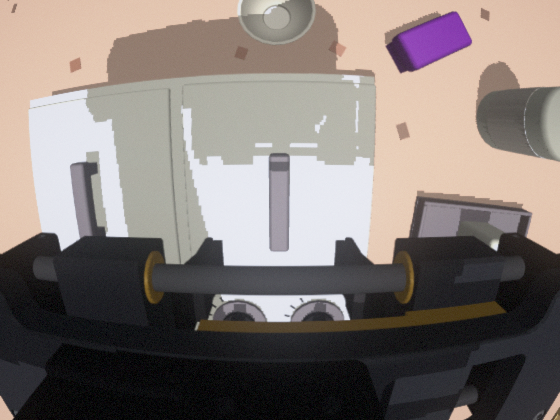

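The cover is on the bay (handle (279,200)) with its plate top at 49.7 mm, against 50 mm expected when home. I'll move the arm aside for a final check from above.

move_arm(increments="-0.4 0.02 -0.04 -0.04 0 0 0; -0.4 0.04 -0.05 -0.09 0 0 0; -0.4 0.06 -0.05 -0.14 0 0 0; -0.4 0.08 -0.05 -0.19 0 0 0; -0.4 0.1 -0.05 -0.24 0 0 0; -0.4 0.11 -0.05 -0.29 0 0 0; -0.4 0.11 -0.05 -0.34 0 0 0; -0.4 0.11 -0.05 -0.38 0 0 0")

```text
time_s: 30.6
tcp_pos: [0.4831, 0.2631, 0.2474]
ee_rot: [[-1.0, -0.002, 0.017], [-0.017, -0.002, -1.0], [0.002, -1.0, 0.002]]
wrist_force: [0.4, -0.1, -0.6]
gripper_width: 0.701
```

move_arm(increments="-0.4 0.03 0 -0.04 0 0 0; -0.4 0.05 0 -0.08 0 0 0; -0.4 0.05 0 -0.1 0 0 0; -0.4 0.05 0 -0.1 0 0 0; -0.4 0.05 0 -0.1 0 0 0")

```text
time_s: 31.1
tcp_pos: [0.433, 0.3604, 0.2473]
ee_rot: [[-1.0, -0.002, 0.016], [-0.016, -0.003, -1.0], [0.002, -1.0, 0.003]]
wrist_force: [0.2, -0.1, 0.2]
gripper_width: 0.697
```

```bash
python3 - <<'E'
from m import *
s=sense(); print(s['time_s'],s['tcp_pos'],s['wrist_force'])
im,d,P=shot('top','t14');Z=P[...,2]; shot('side','s14')
cov=op(box(270,356,145,250)&(Z>.040))
rect(P,op(box(300,326,160,230)&(Z>.07)),'cover handle')
rect(P,op(box(215,250,170,225)&(Z>.065)),'other handle')
q=P[box(278,345,160,236)&(Z>.042)&(Z<.06)]; A=np.c_[q[:,:2]-[.6,-.1],np.ones(len(q))]; print('plane',np.linalg.lstsq(A,q[:,2],rcond=None)[0])
q=P[box(205,265,160,236)&(Z>.042)&(Z<.06)]; A=np.c_[q[:,:2]-[.6,.1],np.ones(len(q))]; print('plane other',np.linalg.lstsq(A,q[:,2],rcond=None)[0])
for n,(a,b) in dict(t0=(195,232),h0=(233,270),t1=(278,315),h1=(316,352)).items(): rect(P,box(a,b,248,276)&(Z>.083),n)
rect(P,op(box(370,460,195,300)&(Z>.085)),'bottle top');rect(P,op(box(400,435,240,283)&(Z>.045)&(Z<.08)),'brush'); 
E
```

```text
31.1 [0.43297566 0.36041614 0.24725289] [ 0.17208403 -0.0954595   0.24110241]
cover handle 288 [ 598.7 -102.3] [87.9 18.2] 1.1 0.0831
other handle 294 [594.1  97.5] [90.  16.5] 1.0 0.0829
plane [ 0.00019753 -0.00046481  0.0514639 ]
plane other [-0.00077142 -0.00025518  0.05139302]
t0 100 [445.3 140.7] [36.9 13.7] 59.6 0.0893
h0 99 [446.8  51.2] [37.5 13.4] 56.6 0.0888
t1 97 [448.2 -58.9] [34.7 13.9] 1.5 0.0892
h1 102 [ 449.9 -148.7] [36.9 14.7] 0.9 0.0889
bottle top 181 [ 539.4 -355.2] [34.2 33.2] 82.6 0.0958
brush 633 [ 440.8 -346.3] [41.1 84.7] 86.5 0.0562
```

View pics/t14.png

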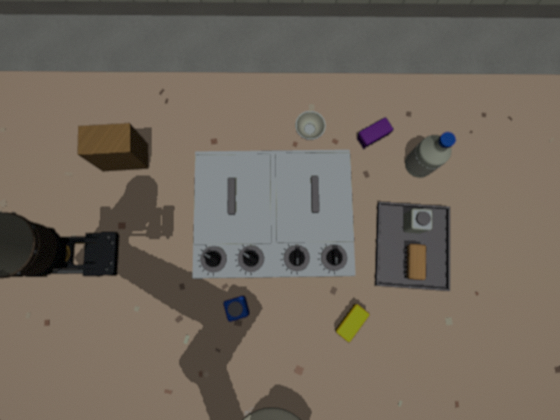

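View pics/s14.png

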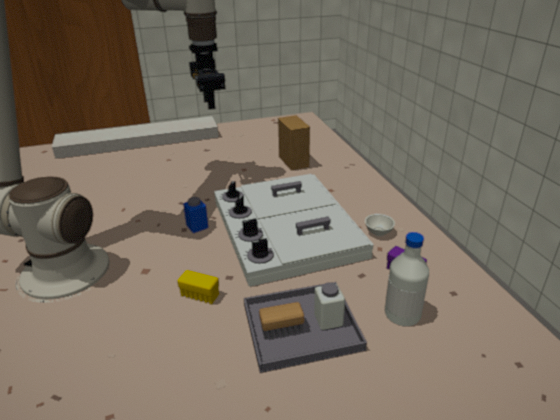

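The final pictures show everything in place, with both covers level at the same height. The bottle (423,219) and brush (417,262) are apart in the tray, and timer1 and heat1 are pointing at the robot. Bay0's dials and the bystanders have not moved, so I'll hand in.

```bash
python3 -c "
from station import r
print(r.finish_job())"
```

```text
the job is handed in; nothing more can be done
None
```

The job is finished and handed in at about 31 s of the 208 s allowed; the hand-in gives no verdict. I turned both of the open bay's dials (timer1 and heat1) anticlockwise to their stops, moved its only two things (one bottle, one brush) into the tray, and set the loose cover on the bay.

My last checks, taken from the top camera with the arm clear:
- **Dials:** both bars lie within about 1° of the unit's x axis. Each showed about 0.7 N m of resistance at its stop.
- **Tray:** the bottle stands and the brush lies flat on the tray floor, well apart and inside the walls.
- **Cover:** it sits within about 1 mm of the bay centre, level within 0.001 rad. Its height matches the other seated cover to 0.1 mm.
- **Left alone:** the other cover, its two dials, the bystanders and the coloured look-alikes have not visibly moved. The arm touches nothing.

No check failed. Wrist and top camera readings differed by up to about 2 mm, within the calibration.

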